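# Put the blocks away in the stayed pull-out tray

### The arm

A 7-joint arm with a two-finger parallel gripper is mounted at the origin on the work surface. World frame = base frame: x ahead of the robot, y to its left, z up, the work surface at z = 0. Lengths are in mm, angles in rad, forces in N, time in s.
With the tool pointing down it reaches from about 425 to 925 mm from the base axis. Payload 6.8 kg.
Tool frame: the origin (TCP) lies on the centre line of the jaws, within the pads' length; the fingertips stand 11 mm ahead of it and the grasp point (between the pads) lies 8 mm behind it; z points along the fingers, x is the direction in which the jaws open and shut, and the axes are right-handed (so a half turn about z gives the same grasp; the last joint's range is limited). The gripper opens to 85 mm and grips with 20 to 120 N. Pads are 22 mm wide; open, the fingers measure 114 mm over their backs; the gripper's body (76 mm by 85 mm) begins 54 mm behind the grasp point. The pads swing forward as they close: fully open they stand 13 mm farther back than shut.
Start: joints at [-1.338, 0.477, 0.022, 1.555, -0.011, 1.109, -0.083], TCP at [225.61, 636.197, 242.308] pointing down, gripper open.
Joint ranges: [-2.96, 2.96], [-0.34, 2.1], [-1.41, 1.46], [0.24, 2.44], [-1.37, 4.51], [0.17, 1.92], [-2.96, 2.96]. Speed limits (rad/s): [2.39, 2.39, 3.14, 3.14, 3.14, 3.14, 3.14].

### API

Orientations are given as a unit quaternion [x, y, z, w].
In Python, from rig import robot gives the robot as it stands.
- The arm moves only by the shell command python3 -m pendant 'ROWS' [FORCE]. ROWS is JSON, a list of rows, each a list of 3 entries, a list of its own where there are three numbers: the shift along the world's x, y, z in m, then the turn, a rotation vector about the world's x, y, z in rad, then the closure, from 0 (fully open) to 1 (shut). In form: [[[dx, dy, dz], [wx, wy, wz], gripper], ...]. A call has 1 to 20 rows; each row is the pose to reach, as a shift and turn from the pose commanded when the call began; what a row does not reach only later rows make up. A row lasts 1/8 s, in which the tool goes at most 62.5 mm and 10.7 degrees, less where a joint would pass 70% of its speed; a pose out of reach is approached as far as the arm can. A call with a gripper value outside its range is refused whole. The fingers move at their own pace and stop on an object; FORCE is the grip in N (left out, the last holds). Time passes only in rows, so rows that repeat a pose let the fingers close. It gives the time, the measured TCP pose, the force and the opening at its end, in the units of the state.
- robot.sense(): the state, without advancing time (a new reading comes with each control period).
- robot.get_image(name): name is "scene" or "top" or "wrist"; returns a dict with "frame" (384x512x3 uint8, red, green, blue), "fx", "fy", "cx", "cy" (pixels), "R" (3x3) and "t" (3): a world point X has camera coordinates R X + t. Camera axes: x right, y down, z forward; pixel columns grow to the right and rows downward; lengths in mm; the calibration is good to about 2 mm. A picture is of the moment at which its call begins. There is no depth.
- robot.sign_off(): hands the job in, once; it reports no verdict.
The state is a dict: "clock": time; "joint_positions": joint angles; "qd": joint speeds; "joint_torque": joint torques, N m; "ee_pos": TCP position; "eef_rot": TCP orientation; "force": force on the tool from outside, world axes, zero at the start; "moment": the same for the moment, N m; "gripper_width": finger opening in mm.
Only numpy, scipy, OpenCV 4.12 (cv2) and the standard library are available. Lean on these libraries where they do the work, as an engineer would, in place of code of your own. Each camera call takes 0.05 s, during which the arm holds its last target.

### The job

Put the wooden blocks away in the toy shelf's pull-out tray. Lift the brass stay off its pin, draw the tray out and drop the stay's far hole over the pin so that the tray is held out; then tip the sorter plate over the tray so that its blocks slide in, add the stray blocks from the table, and set the empty plate back down flat on its cork mat. When all the blocks are in, lift the stay again, push the tray fully home and drop the near hole back over the pin; leave the other toys where they are.

Things in the scene. Friction and masses are not known exactly. Their poses are not given: they have to be found in the camera images.
- pin (a point): fixed upright brass pin, 8 mm thick, domed, on the ledge along the shelf's left side; point on its axis at the height of the seated stay's underside (z 105 mm); pin top 13 mm above it. Axes: x straight back into the shelf (the tray slides out along -x), y to the shelf's left, z up
- tray (a joint): how far the pull-out tray is out, m: 0 = home (hard stop), up to 0.150. About 0.120 with the stay's far hole on the pin. Slides with 1.2 N friction and stays where left. It carries the stay: pulling or pushing the raised stay's knob along the travel moves the tray
- tray_bay (a point): on the tray's inner floor (15 mm above the table), mid-width; moves with the tray, axes as pin. Inner floor x -59 to +130, y -88 to +88 mm of it; walls 40 mm above the floor. With the tray out at 0.120 it is uncovered from x -59 to +62 mm; behind that the shelf board covers it, underside 70, top 84 mm above the floor
- stay_pivot (a point): the stay's pivot on the post at the left end of the tray's front board, 107.5 mm above the table. The stay is a flat brass bar, 24 mm wide, 5 mm thick, 197 mm long, running back from here (point x along the bar); it swivels sideways (0.6 rad each way) and lifts about this point and falls level by its weight (90 g)
- stay (a joint): lift angle of the stay about its pivot, rad: 0 = lying level (seated), grows as it is raised, to 0.9; gravity lowers it. It must be about 0.24 or more for the near hole to clear the pin, 0.08 for the far hole
- hole_near (a point): centre of the stay's near hole at the bar's underside, 60 mm from the pivot, round, 13 mm wide; on the pin at the start and when the tray is home
- hole_far (a point): centre of the stay's far hole at the bar's underside, 180 mm from the pivot, round, 13 mm wide; on the pin it holds the tray out
- stay_knob (a point): centre of the stay's brass ball knob, 22 mm across, 120 mm from the pivot along the bar (between the holes), 30 mm above the bar's mid-plane, on an 8 mm stem; pinched across the bar from above, it turns between the pads as the bar tilts
- plate: plywood sorter plate, origin under its middle: floor 6 mm thick, x -75 to +70 mm, 84 mm wide (y); side walls 24 mm high; open lip at +x; at -x an upright grip board 12 mm thick (centred x -68 mm), 70 mm wide, top 52 mm above the underside. 160 g. Blocks slide off over the lip when it is tipped 45 to 55 degrees
- plate_lip (a point): middle of the plate's open lip, on top of its floor (x +70 mm, 6 mm above the underside)
- mat: cork mat lying on the table, 190 (x) x 130 (y) x 4 mm, the plate's place; origin under its middle; fixed
- p1: small chunky cherry-wood block, 24 mm tall, 26 x 26 mm with rounded edges, origin under its middle; on the plate at the start (or absent)
- p2: small chunky cherry-wood block, 24 mm tall, round, 28 mm across, origin under its middle; on the plate at the start (or absent)
- p3: small chunky cherry-wood block, 24 mm tall, 30 (its x) x 22 (its y) mm, origin under its middle; on the plate at the start (or absent)
- p4: small chunky cherry-wood block, 24 mm tall, 26 x 26 mm, origin under its middle; on the plate at the start (or absent)
- s1: small chunky cherry-wood block, 24 mm tall, 26 x 26 mm, origin under its middle; stray on the table at the start (or absent)
- s2: small chunky cherry-wood block, 24 mm tall, 30 (its x) x 22 (its y) mm, origin under its middle; stray on the table at the start (or absent)
- s3: small chunky cherry-wood block, 24 mm tall, round, 28 mm across, origin under its middle; stray on the table at the start (or absent)
- camera: bystander: pink plastic toy camera, 40 x 85 x 61 mm, standing on the shelf board; origin under its middle
- bell: bystander: white ceramic rabbit bell, 52 mm across, 76 mm tall, on the shelf board; origin under its middle
- car: bystander: wooden push car, 95 (x) x 56 x 50 mm, on the table; origin under its middle
- jar: bystander: closed glass bead jar, 72 mm across, 92 mm tall; origin under its middle
- shelf: the fixed cherry-wood toy shelf on the table, front (-x) roughly towards the robot, 220 x 220 mm, 99 mm tall; along its left side a ledge, top 103 mm high, out to y +166 mm. Origin under its middle, axes as pin; the pin is at x -57, y +140 mm
There are look-alikes about, which are no part of the job. Of the things like the mat, leave any that is blue; of the rest the smaller one is meant.

How it is judged (in metres and radians):
On the way, in this order (a step that is already met when the one before it is completed fails the run):
1. the tray is drawn out and the stay's far hole is down over the pin (horizontal distance between hole_far and pin below 0.006 m and value of joint stay below 0.03 rad and value of joint tray above 0.11 m), for 0.3 s.
2. the plate is tipped (over about 23 degrees) with its lip over the tray, which the far hole still holds out (all of step 1 and angle between plate's own z axis and vertical above 0.4 rad and horizontal distance between plate_lip and tray_bay below 0.11 m), for 0.1 s.
3. all blocks are in the tray while the far hole is still on the pin (all of step 1 and x of p1 in the frame of tray_bay between -0.062 and 0.135 m and y of p1 in the frame of tray_bay between -0.092 and 0.092 m and z of p1 in the frame of tray_bay between -0.01 and 0.055 m and x of p2 in the frame of tray_bay between -0.062 and 0.135 m and y of p2 in the frame of tray_bay between -0.092 and 0.092 m and z of p2 in the frame of tray_bay between -0.01 and 0.055 m and x of p3 in the frame of tray_bay between -0.062 and 0.135 m and y of p3 in the frame of tray_bay between -0.092 and 0.092 m and z of p3 in the frame of tray_bay between -0.01 and 0.055 m and x of p4 in the frame of tray_bay between -0.062 and 0.135 m and y of p4 in the frame of tray_bay between -0.092 and 0.092 m and z of p4 in the frame of tray_bay between -0.01 and 0.055 m and x of s1 in the frame of tray_bay between -0.062 and 0.135 m and y of s1 in the frame of tray_bay between -0.092 and 0.092 m and z of s1 in the frame of tray_bay between -0.01 and 0.055 m and x of s2 in the frame of tray_bay between -0.062 and 0.135 m and y of s2 in the frame of tray_bay between -0.092 and 0.092 m and z of s2 in the frame of tray_bay between -0.01 and 0.055 m and x of s3 in the frame of tray_bay between -0.062 and 0.135 m and y of s3 in the frame of tray_bay between -0.092 and 0.092 m and z of s3 in the frame of tray_bay between -0.01 and 0.055 m), for 0.2 s.
4. the tray is home and the near hole is down over the pin (horizontal distance between hole_near and pin below 0.006 m and value of joint stay below 0.04 rad and value of joint tray below 0.008 m), for 0.2 s.
At the end, for the whole second after the job is handed in: the tray is home (within 8 mm), the stay lies level with its near hole over the pin (within 6 mm), every block is in the tray, and the plate lies flat and still on its mat, its middle within 50 mm of the mat's middle (all of step 4 and x of p1 in the frame of tray_bay between -0.062 and 0.135 m and y of p1 in the frame of tray_bay between -0.092 and 0.092 m and z of p1 in the frame of tray_bay between -0.01 and 0.055 m and x of p2 in the frame of tray_bay between -0.062 and 0.135 m and y of p2 in the frame of tray_bay between -0.092 and 0.092 m and z of p2 in the frame of tray_bay between -0.01 and 0.055 m and x of p3 in the frame of tray_bay between -0.062 and 0.135 m and y of p3 in the frame of tray_bay between -0.092 and 0.092 m and z of p3 in the frame of tray_bay between -0.01 and 0.055 m and x of p4 in the frame of tray_bay between -0.062 and 0.135 m and y of p4 in the frame of tray_bay between -0.092 and 0.092 m and z of p4 in the frame of tray_bay between -0.01 and 0.055 m and x of s1 in the frame of tray_bay between -0.062 and 0.135 m and y of s1 in the frame of tray_bay between -0.092 and 0.092 m and z of s1 in the frame of tray_bay between -0.01 and 0.055 m and x of s2 in the frame of tray_bay between -0.062 and 0.135 m and y of s2 in the frame of tray_bay between -0.092 and 0.092 m and z of s2 in the frame of tray_bay between -0.01 and 0.055 m and x of s3 in the frame of tray_bay between -0.062 and 0.135 m and y of s3 in the frame of tray_bay between -0.092 and 0.092 m and z of s3 in the frame of tray_bay between -0.01 and 0.055 m and horizontal distance between plate and mat below 0.05 m and angle between plate's own z axis and vertical below 0.1 rad and z of plate in the frame of mat below 0.012 m and linear speed of plate below 0.02 m/s); the robot touches nothing.
It fails at once if the camera is shifted more than 40 mm or tipped over (distance of camera from where it was at the start of the episode above 0.04 m or angle between camera's own z axis and vertical above 0.6 rad).
It fails at once if the bell is shifted more than 40 mm or tipped over (distance of bell from where it was at the start of the episode above 0.04 m or angle between bell's own z axis and vertical above 0.6 rad).
It fails at once if the car is shifted more than 40 mm or tipped over (distance of car from where it was at the start of the episode above 0.04 m or angle between car's own z axis and vertical above 0.6 rad).
It fails at once if the jar is shifted more than 40 mm or tipped over (distance of jar from where it was at the start of the episode above 0.04 m or angle between jar's own z axis and vertical above 0.6 rad).
Of p1, p2, p3, p4 only 2 to 4 are there at a start; the rules pass over those that are not, and their reading is None.
Of s1, s2, s3 only 2 to 3 are there at a start; the rules pass over those that are not, and their reading is None.
At some moment in a run one of s1, s2, s3 may be knocked a few centimetres aside while the robot is not near it.
It also fails if it takes over 210 s, if anything falls off the work surface, if the arm or the gripper's body presses on something with over 40 N, if the wrist force passes 120 N, or if a joint passes its speed limit or range.

## Working session

There is one attempt and no reset: what is moved stays moved. The work goes in short steps, Python scripts to look and compute and a shell command to move; the robot and the scene stay as the last step left them, time stands still between calls to the robot, and variables do not carry over. Pictures are saved under pics/ and viewed, and the job is handed in when it is done.

```bash
ls; mkdir -p pics
cat > h.py <<'E'
import numpy as np, cv2, json
from rig import robot
def snap(n,tag):
    im=robot.get_image(n); cv2.imwrite(f'pics/{tag}.png',cv2.cvtColor(im['frame'],cv2.COLOR_RGB2BGR))
    np.savez(f'pics/{tag}.npz',**im); return im
def load(tag): return dict(np.load(f'pics/{tag}.npz'))
def ray(im,u,v):
    R=np.array(im['R']);t=np.array(im['t']).ravel()
    d=R.T@np.array([(u-im['cx'])/im['fx'],(v-im['cy'])/im['fy'],1.]); return -R.T@t,d
def onz(im,u,v,z):
    c,d=ray(im,u,v); return c+d*(z-c[2])/d[2]
def proj(im,X):
    p=np.array(im['R'])@np.array(X,float)+np.array(im['t']).ravel(); return np.array([im['fx']*p[0]/p[2]+im['cx'],im['fy']*p[1]/p[2]+im['cy']])
def tri(im1,p1,im2,p2):
    c1,d1=ray(im1,*p1);c2,d2=ray(im2,*p2)
    A=np.stack([d1,-d2],1);s=np.linalg.lstsq(A,c2-c1,rcond=None)[0]
    a=c1+d1*s[0];b=c2+d2*s[1];return (a+b)/2,np.linalg.norm(a-b)
def crop(tag,x0,y0,x1,y1,out,k=4):
    i=cv2.imread(f'pics/{tag}.png')[y0:y1,x0:x1]; cv2.imwrite(f'pics/{out}.png',cv2.resize(i,None,fx=k,fy=k,interpolation=cv2.INTER_CUBIC))
E
python3 - <<'E'
from h import *
for n in ['scene','top','wrist']:
    im=snap(n,n+'0'); print(n,im['fx'],-np.array(im['R']).T@np.array(im['t']).ravel(),np.round(im['R'],2).tolist())
s=robot.sense(); print(s['clock'],s['ee_pos'],s['eef_rot'],s['gripper_width'],s['force'])
E
```

```text
pics
scene 489.3721173396535 [1128.81800975 -867.48471393  906.85989061] [[0.79, 0.61, -0.01], [0.36, -0.48, -0.8], [-0.49, 0.63, -0.6]]
top 398.9623661362081 [ 255.40482756    5.01307207 1488.17422521] [[0.01, -1.0, 0.01], [-0.99, -0.01, -0.16], [0.16, -0.0, -0.99]]
wrist 324.49887365636516 [161.58540418 659.01853804 374.17768749] [[0.33, 0.94, -0.0], [0.91, -0.32, 0.27], [0.25, -0.09, -0.96]]
0.15 [225.45537976 635.76953385 241.57030187] [ 8.16767576e-01  5.76966412e-01 -5.39729887e-04  4.40437637e-04] 85.55183010800546 [ 0.46777768  0.18737095 -0.05718195]
```

View pics/top0.png

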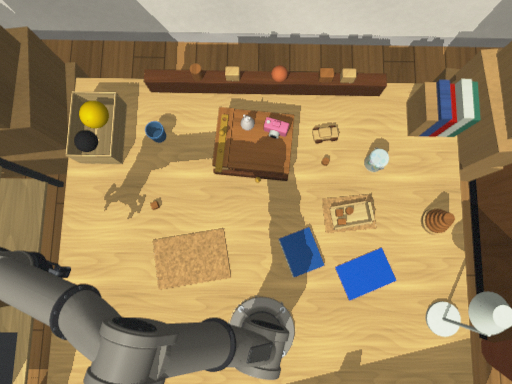

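View pics/scene0.png

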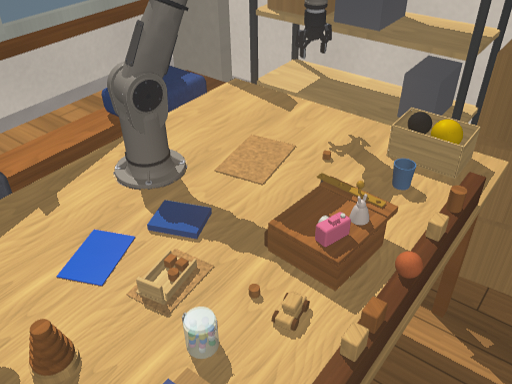

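View pics/wrist0.png

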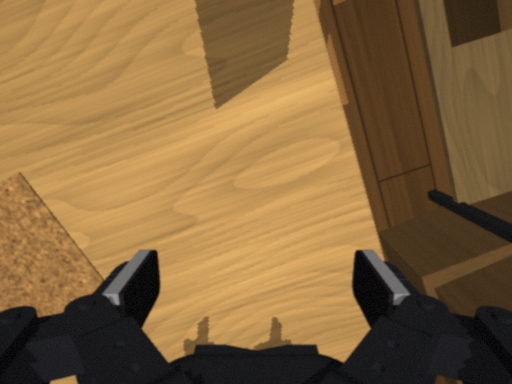

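The top view shows the shelf at about (255,143), the plate on a small cork mat at (350,212), and a larger cork mat at (190,257). Blue things are at (300,251) and (365,273). Possible strays are at (325,160), (155,204) and (257,180). I'll enlarge these.

Run:
```python
from h import *
crop('top0',200,95,400,240,'c1',4)
crop('scene0',110,140,420,340,'c2',2.5)
im=load('top0')
for n,p in dict(small=[(323,198),(372,193),(377,226),(328,232)],large=[(152,240),(224,229),(231,277),(159,288)]).items():
    q=[onz(im,*a,4)[:2] for a in p]; print(n,np.round(q).tolist(),[round(np.linalg.norm(q[i]-q[i-1])) for i in range(4)])
```

```text
small [[479.0, -224.0], [501.0, -409.0], [377.0, -424.0], [352.0, -241.0]] [129, 187, 125, 185]
large [[314.0, 410.0], [358.0, 145.0], [184.0, 115.0], [141.0, 374.0]] [176, 268, 177, 263]
```

View pics/c1.png

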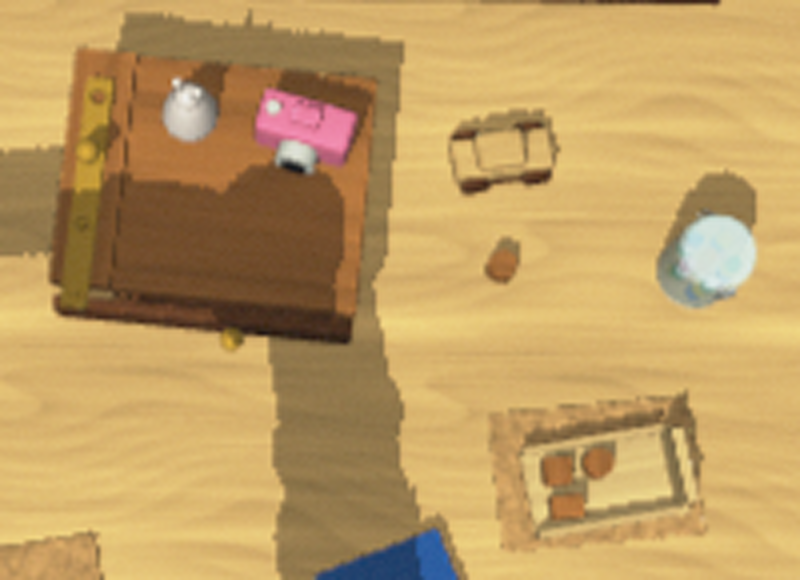

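View pics/c2.png

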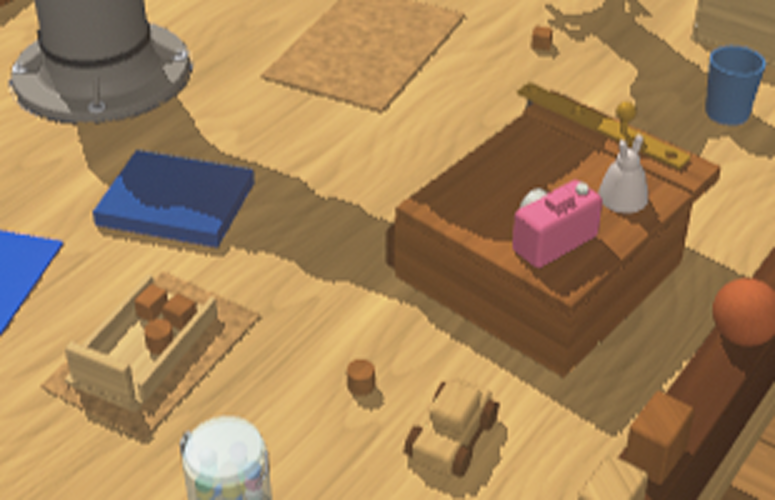

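Run:
```python
from h import *
crop('top0',205,100,305,190,'c3',8)
crop('scene0',300,160,410,240,'c4',7)
```

```text
(no output)
```

View pics/c3.png

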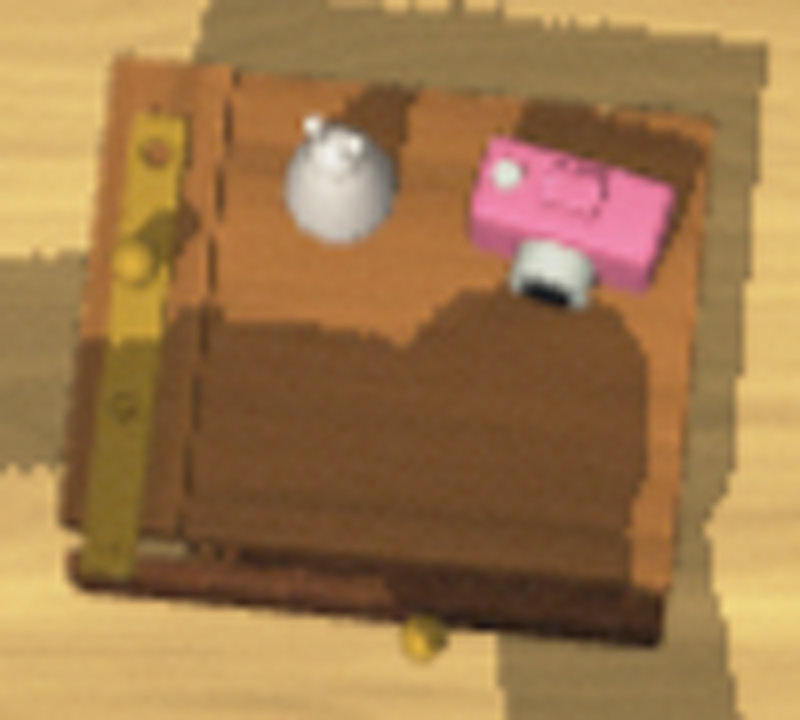

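View pics/c4.png

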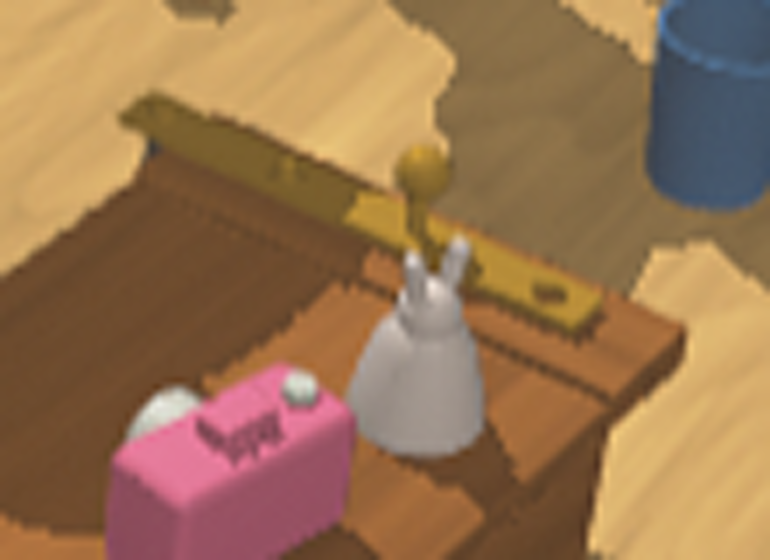

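Run:
```python
from h import *
T=load('top0');S=load('scene0')
f=lambda o,k,p:((p[0]+.5)/k-.5+o[0],(p[1]+.5)/k-.5+o[1])
tp=lambda x,y:f((205,100),8,(x,y)); sp=lambda x,y:f((300,160),7,(x,y))
P={}
for n,a,b,z in [('far',(156,152),(548,293),110),('near/pin',(124,406),(290,167),114),('knob',(134,261),(422,173),137.5)]:
    x,e=tri(T,tp(*a),S,sp(*b)); print(n,np.round(x,1),round(e,1),'top z-plane',np.round(onz(T,*tp(*a),z),1),'scene',np.round(onz(S,*sp(*b),z),1))
# bar edges ends
pf=onz(T,*tp(156,152),110)[:2];pn=onz(T,*tp(124,406),112)[:2]
print(np.linalg.norm(pf-pn),np.degrees(np.arctan2(*(pf-pn)[::-1])))
# shelf ledge left edge & front board (z103 / board top)
for n,a,z in [('ledge BL',(112,58),103),('ledge FL',(62,525),103),('board BR',(713,120),99),('tray knob',(424,637),60),('front R',(662,600),90)]:
    print(n,np.round(onz(T,*tp(*a),z),1))
# strays/plate
for n,p in dict(s3=(325.5,160),sA=(155.5,204)).items(): print(n,np.round(onz(T,*p,24),1))
```

```text
far [747.9 146.4 108.2] 1.6 top z-plane [748.  146.7 110. ] scene [748.3 143.3 110. ]
near/pin [629.2 157.1 110.8] 0.8 top z-plane [628.7 157.  114. ] scene [630.9 152.6 114. ]
knob [687.9 151.8 135.8] 1.4 top z-plane [688.  152.1 137.5] scene [688.4 149.  137.5]
119.21169862352244 -5.061652799354755
ledge BL [794.8 168.8 103. ]
ledge FL [576.7 184.1 103. ]
board BR [ 771.1 -105.3   99. ]
tray knob [536.9  23.   60. ]
front R [549.4 -83.5  90. ]
s3 [ 621.5 -231.6   24. ]
sA [445. 399.  24.]
```

```bash
python3 -m pendant '[[[0.1,-0.1,0.03],[0,0,0.06],0],[[0.2,-0.2,0.03],[0,0,0.12],0],[[0.3,-0.3,0.03],[0,0,0.18],0],[[0.462,-0.484,0.03],[0,0,0.25],0],[[0.462,-0.484,0.03],[0,0,0.25],0],[[0.462,-0.484,0.03],[0,0,0.25],0],[[0.462,-0.484,0.03],[0,0,0.25],0],[[0.462,-0.484,0.03],[0,0,0.25],0],[[0.462,-0.484,0.03],[0,0,0.25],0],[[0.462,-0.484,0.03],[0,0,0.25],0],[[0.462,-0.484,0.03],[0,0,0.25],0],[[0.462,-0.484,0.03],[0,0,0.25],0],[[0.462,-0.484,0.03],[0,0,0.25],0],[[0.462,-0.484,0.03],[0,0,0.25],0],[[0.462,-0.484,0.03],[0,0,0.25],0],[[0.462,-0.484,0.03],[0,0,0.25],0]]'
python3 - <<'E'
from h import *
snap('wrist','w1');print(robot.sense()['ee_pos'],robot.sense()['eef_rot'],robot.sense()['joint_positions'])
E
```

```text
clock: 2.15
ee_pos: [687.3, 153.0, 272.5]
eef_rot: [0.738, 0.675, 0.0, -0.0]
force: [0.1, -0.1, 0.4]
gripper_width: 85.3
[687.36590382 152.76085799 272.44685883] [ 7.38201295e-01  6.74580492e-01  7.87041919e-05 -3.98901902e-05] [-0.42748215  0.50695938  0.18056729  1.45170114 -0.09416507  1.19128526
  1.24653554]
```

View pics/w1.png

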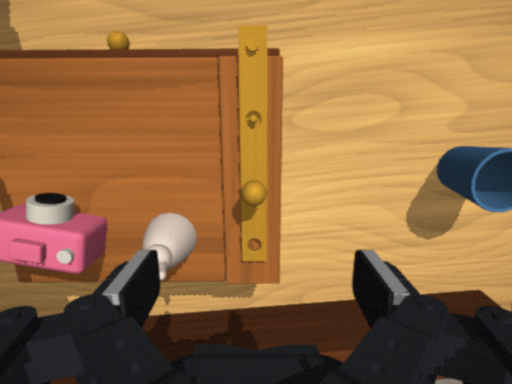

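The wrist view shows the knob at (254,192), the pin in the near hole at (253,118), the far hole at (254,244) and the pivot at (252,48).

Run:
```python
from h import *
crop('w1',200,20,300,300,'c5',4)
i=cv2.imread('pics/c5.png');print(i.shape)
i=i[:, :]; cv2.imwrite('pics/c5.png',cv2.resize(i,None,fx=.75,fy=.53)) if 0 else None
W=load('w1')
print(np.round(W['R'],3).tolist(), proj(W,[688,152,137]))
for n,p,z in [('pivot',(252,48),110),('pin',(253.3,118),115),('knob',(254,192),137.5),('far',(253.5,244),110),('ledgeF',(282.5,57),103),('ledgeB',(279.5,282),103)]:
    print(n,np.round(onz(W,*p,z),1))
# line-fits of the bar edges and ledge by HSV
hsv=cv2.cvtColor(cv2.imread('pics/w1.png'),cv2.COLOR_BGR2HSV)
for v in (60,90,150,220,255): print(v,[ (u,hsv[v,u].tolist()) for u in (230,242,255,270,276,290)])
```

```text
(1120, 400, 3)
[[0.09, 0.996, 0.0], [0.959, -0.087, 0.27], [0.269, -0.024, -0.963]] [254.24960126 191.03363973]
pivot [571.8 160.6 110. ]
pin [628.3 156.5 115. ]
knob [688.7 151.7 137.5]
far [748.4 145.6 110. ]
ledgeF [580.1 186.2 103. ]
ledgeB [796.5 168.4 103. ]
60 [(230, [13, 181, 163]), (242, [20, 194, 199]), (255, [20, 199, 196]), (270, [14, 182, 164]), (276, [13, 176, 158]), (290, [19, 134, 230])]
90 [(230, [13, 178, 163]), (242, [20, 194, 198]), (255, [20, 192, 195]), (270, [14, 181, 163]), (276, [13, 179, 158]), (290, [18, 140, 209])]
150 [(230, [13, 183, 167]), (242, [20, 190, 193]), (255, [20, 194, 192]), (270, [13, 181, 162]), (276, [13, 178, 163]), (290, [18, 139, 222])]
220 [(230, [13, 179, 162]), (242, [19, 192, 118]), (255, [20, 195, 184]), (270, [13, 179, 158]), (276, [14, 180, 160]), (290, [19, 136, 231])]
255 [(230, [14, 184, 168]), (242, [18, 194, 154]), (255, [19, 197, 184]), (270, [14, 180, 160]), (276, [13, 182, 160]), (290, [18, 137, 223])]
```

Run:
```python
from h import *
crop('w1',215,20,295,145,'c5',6);crop('w1',215,160,295,285,'c6',6)
a=cv2.imread('pics/c5.png');b=cv2.imread('pics/c6.png');c=np.hstack([a,b]);cv2.imwrite('pics/c7.png',cv2.resize(c,(768,600)));print(c.shape)
```

```text
(750, 960, 3)
```

View pics/c7.png

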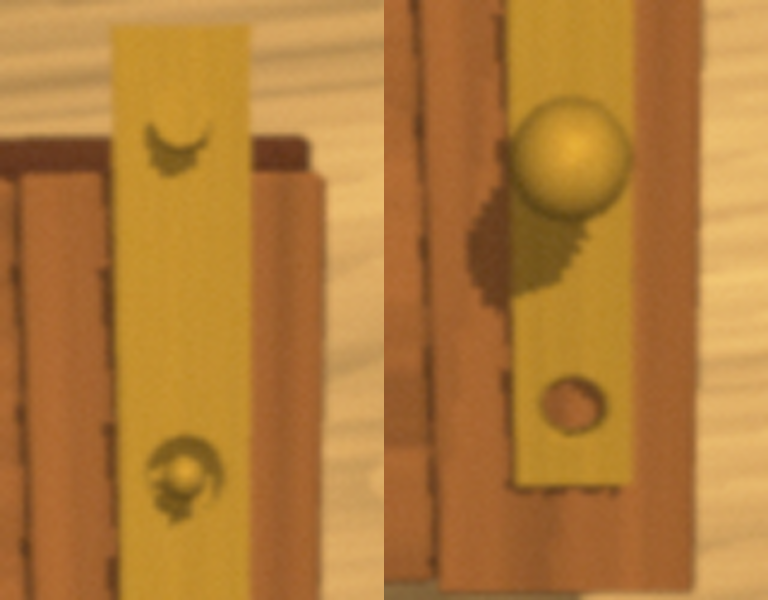

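```bash
python3 -m pendant '[[[0.001,-0.001,-0.05],[0,0,0],0],[[0.001,-0.001,-0.1],[0,0,0],0],[[0.001,-0.001,-0.13],[0,0,0],0],[[0.001,-0.001,-0.142],[0,0,0],0],[[0.001,-0.001,-0.142],[0,0,0],0],[[0.001,-0.001,-0.142],[0,0,0],0],[[0.001,-0.001,-0.142],[0,0,0],1],[[0.001,-0.001,-0.142],[0,0,0],1],[[0.001,-0.001,-0.142],[0,0,0],1],[[0.001,-0.001,-0.142],[0,0,0],1],[[0.001,-0.001,-0.142],[0,0,0],1],[[0.001,-0.001,-0.142],[0,0,0],1],[[0.001,-0.001,-0.142],[0,0,0],1],[[0.001,-0.001,-0.142],[0,0,0],1]]' 40
python3 - <<'E'
from h import *
snap('wrist','w2');snap('scene','s2')
crop('s2',270,120,430,250,'s2c',5)
E
```

```text
clock: 3.95
ee_pos: [688.7, 151.2, 130.4]
eef_rot: [0.738, 0.674, 0.0, 0.0]
force: [0.9, 0.3, 0.9]
gripper_width: 19.7
```

View pics/w2.png

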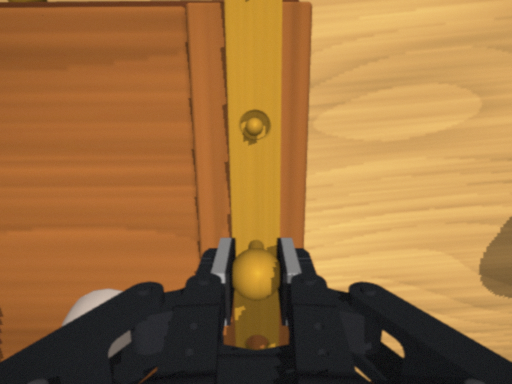

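View pics/s2c.png

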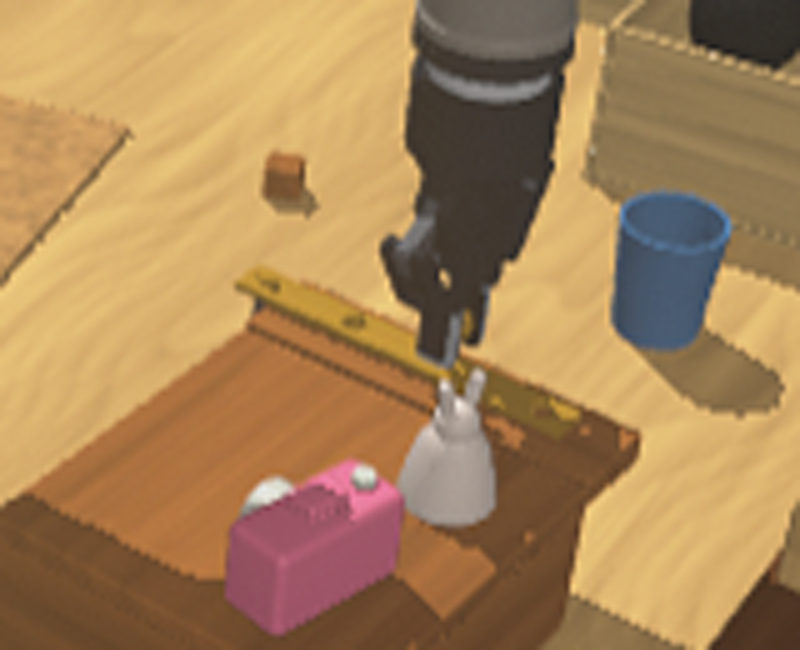

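```bash
python3 -m pendant '[[[-0.002,0,0.007],[0,0,0],1],[[-0.005,0.0004,0.0153],[0,0,0],1],[[-0.008,0.0007,0.022],[0,0,0],1],[[-0.0117,0.001,0.030],[0,0,0],1],[[-0.0155,0.0013,0.036],[0,0,0],1],[[-0.0196,0.0017,0.0424],[0,0,0],1],[[-0.0196,0.0017,0.0424],[0,0,0],1],[[-0.0196,0.0017,0.0424],[0,0,0],1]]'
python3 - <<'E'
from h import *
snap('wrist','w3');snap('scene','s3')
crop('s3',270,120,430,250,'s3c',5)
E
```

```text
clock: 5.05
ee_pos: [669.2, 152.9, 172.7]
eef_rot: [0.738, 0.674, 0.0, 0.0]
force: [0.6, 0.4, -1.2]
gripper_width: 19.6
```

View pics/w3.png

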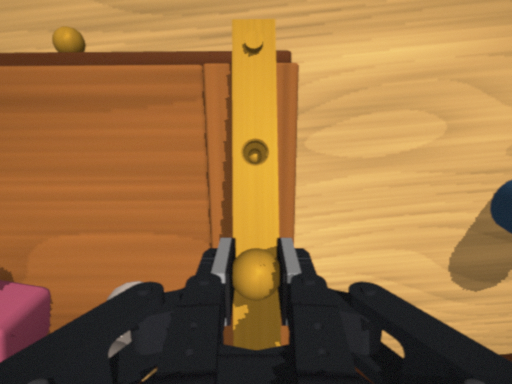

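View pics/s3c.png

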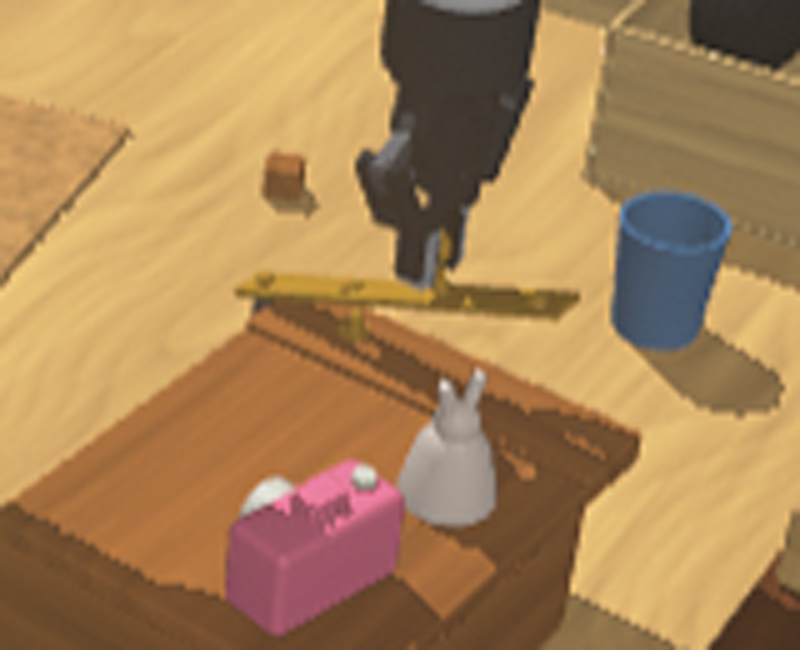

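```bash
python3 -m pendant '[[[-0.015,0.0013,0],[0,0,0],1],[[-0.03,0.0025,0],[0,0,0],1],[[-0.045,0.0038,0],[0,0,0],1],[[-0.06,0.005,0],[0,0,0],1],[[-0.075,0.0063,0],[0,0,0],1],[[-0.09,0.0076,0],[0,0,0],1],[[-0.105,0.0089,0],[0,0,0],1],[[-0.115,0.0097,0],[0,0,0],1],[[-0.1195,0.0101,0],[0,0,0],1],[[-0.1195,0.0101,0],[0,0,0],1],[[-0.1195,0.0101,0],[0,0,0],1]]'
python3 - <<'E'
from h import *
snap('wrist','w4');snap('scene','s4');snap('top','t4')
crop('s4',240,120,400,250,'s4c',5);crop('t4',200,95,300,220,'t4c',5)
E
```

```text
clock: 6.52
ee_pos: [548.9, 163.0, 172.2]
eef_rot: [0.738, 0.674, -0.001, -0.0]
force: [-1.0, -0.2, -3.2]
gripper_width: 19.7
```

View pics/w4.png

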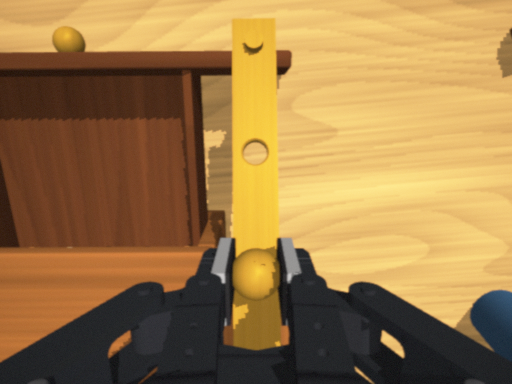

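View pics/s4c.png

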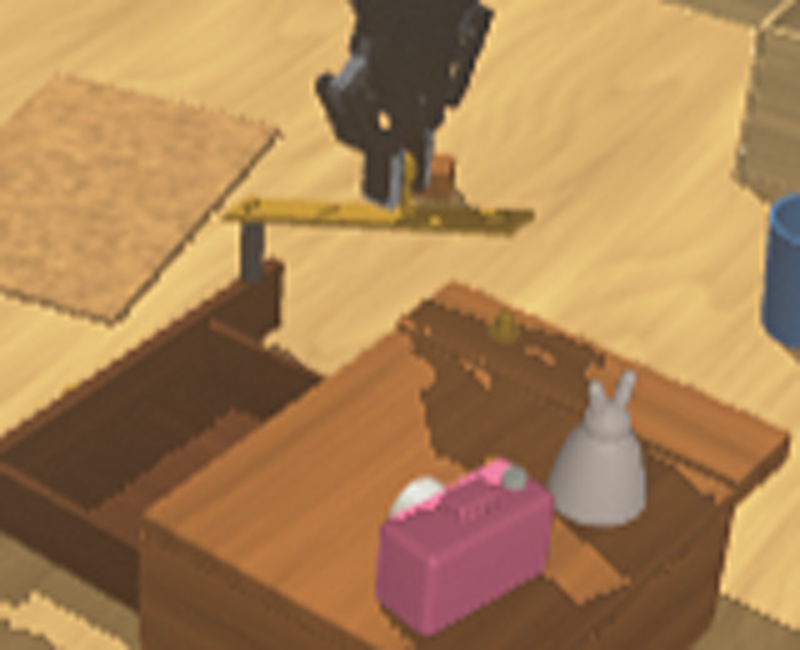

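```bash
python3 -m pendant '[[[0.004,-0.0003,-0.0064],[0,0,0],1],[[0.0079,-0.0007,-0.0125],[0,0,0],1],[[0.0115,-0.001,-0.02],[0,0,0],1],[[0.0146,-0.0012,-0.027],[0,0,0],1],[[0.016,-0.0014,-0.0306],[0,0,0],1],[[0.016,-0.0014,-0.0306],[0,0,0],1]]'
python3 - <<'E'
from h import *
snap('wrist','w5');snap('scene','s5');snap('top','t5')
crop('s5',270,120,400,230,'s5c',6);crop('t5',200,120,300,220,'t5c',6)
E
```

```text
clock: 7.42
ee_pos: [565.8, 161.6, 142.0]
eef_rot: [0.739, 0.674, 0.0, 0.0]
force: [-0.5, -0.1, -0.4]
gripper_width: 19.6
```

View pics/t5c.png

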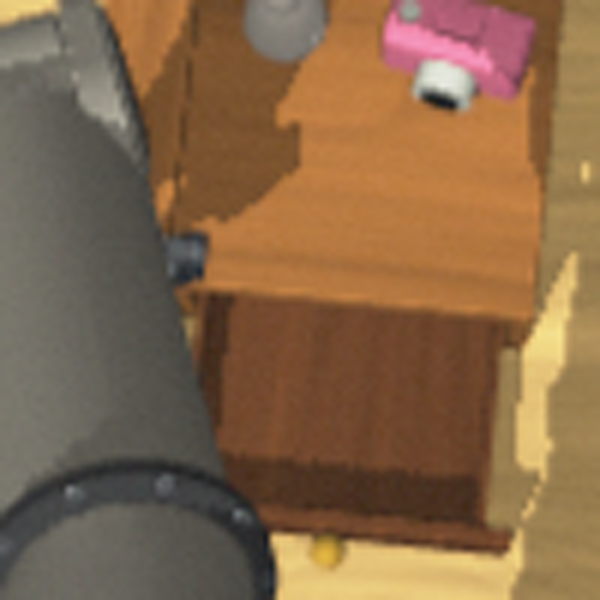

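View pics/s5c.png

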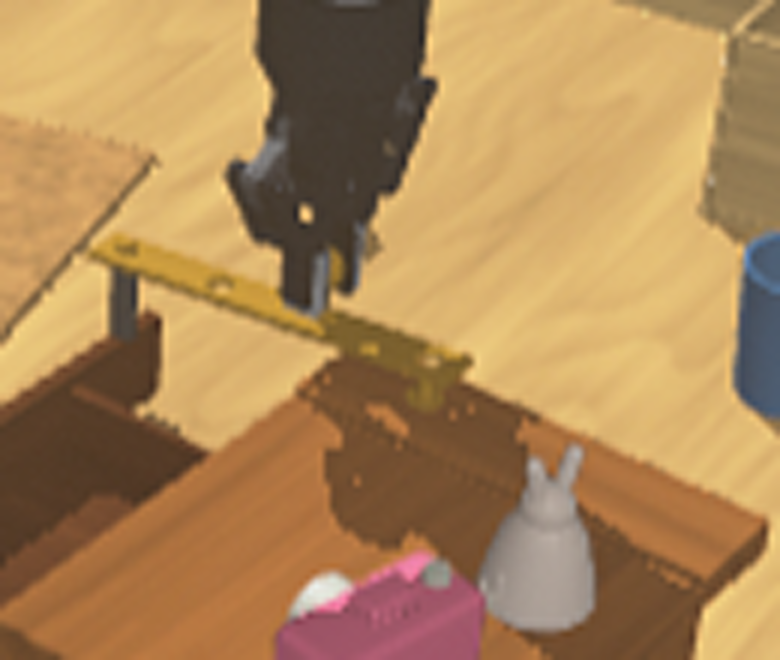

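View pics/w5.png

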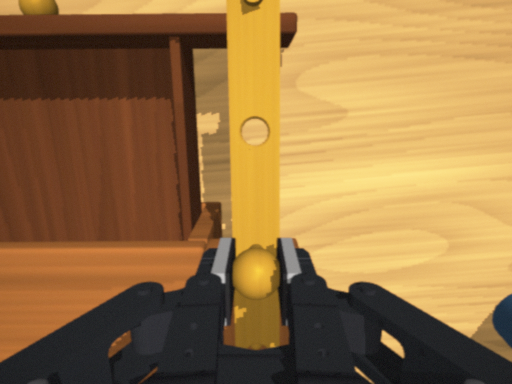

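```bash
python3 -m pendant '[[[0.001,-0.0001,-0.003],[0,0,0],1],[[0.002,-0.0002,-0.006],[0,0,0],1],[[0.003,-0.0003,-0.009],[0,0,0],1],[[0.0036,-0.0003,-0.0118],[0,0,0],1],[[0.0036,-0.0003,-0.0118],[0,0,0],1],[[0.0036,-0.0003,-0.0118],[0,0,0],1]]'
python3 - <<'E'
from h import *
snap('scene','s6');snap('wrist','w6')
crop('s6',270,120,400,230,'s6c',6)
E
```

```text
clock: 8.32
ee_pos: [569.4, 161.3, 130.6]
eef_rot: [0.738, 0.674, 0.0, 0.0]
force: [1.0, -0.6, 2.9]
gripper_width: 19.5
```

View pics/s6c.png

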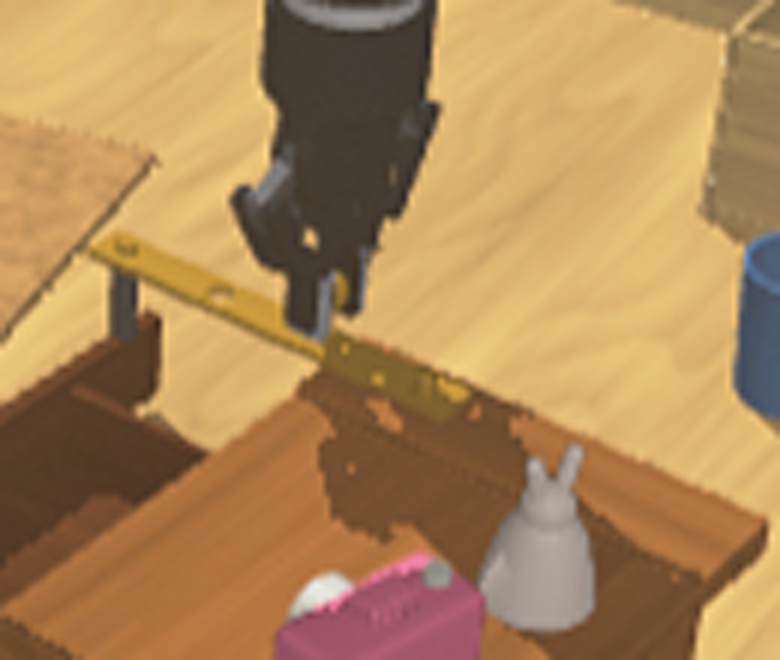

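```bash
python3 -m pendant '[[[0,0,0],[0,0,0],0],[[0,0,0],[0,0,0],0],[[0,0,0],[0,0,0],0],[[0,0,0],[0,0,0],0],[[0,0,0.04],[0,0,0],0],[[0,0,0.1],[0,0,0],0],[[0,0,0.14],[0,0,0],0],[[0,0,0.16],[0,0,0],0],[[0,0,0.16],[0,0,0],0]]'
python3 - <<'E'
from h import *
snap('wrist','w7');snap('scene','s7')
crop('s7',270,120,400,230,'s7c',6)
E
```

```text
clock: 9.55
ee_pos: [569.9, 161.5, 291.9]
eef_rot: [0.738, 0.674, 0.002, 0.001]
force: [-0.3, 0.6, -0.2]
gripper_width: 85.5
```

View pics/w7.png

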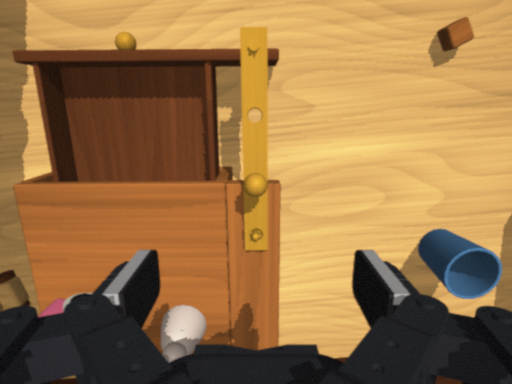

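View pics/s7c.png

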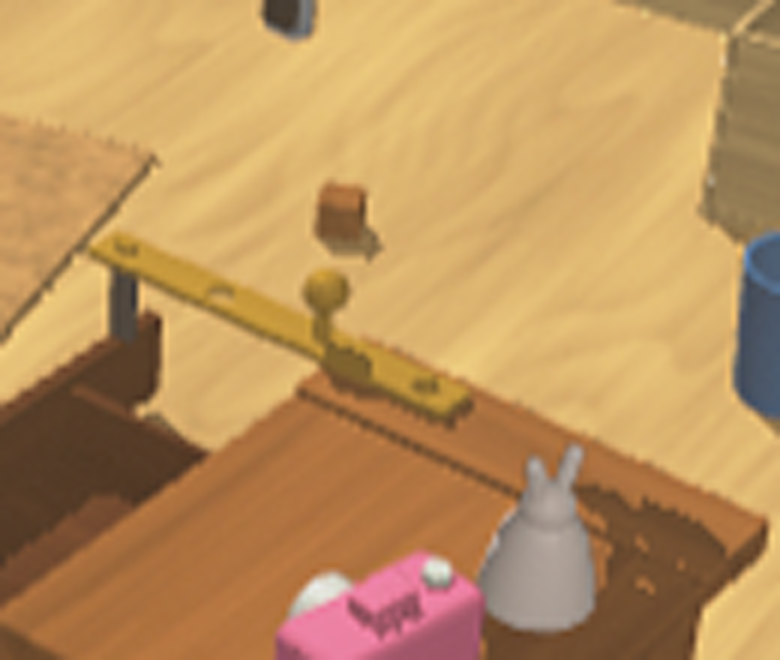

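The stay is seated with the pin in the far hole, at (257,234) in the wrist view. Next I'll measure the plate.

Run:
```python
from h import *
snap('top','t7');crop('t7',300,140,400,240,'t7c',6);crop('scene0',120,230,270,340,'s0p',5)
T=load('t7')
d=np.array([.9964,-.0845]);l=np.array([.0845,.9964]);O=np.array([673.7,12.7])
bay=O-172*d;print('bay',bay)
for a,b in [(-59,-88),(-59,88),(62,88),(62,-88)]:
    w=bay+a*d+b*l; print(np.round(w),'top px',np.round(proj(T,[*w,55]),1),'wrist',np.round(proj(load('w7'),[*w,55]),1))
```

```text
bay [502.3192  27.234 ]
[436. -55.] top px [278.8 207.1] wrist [38.9 61.8]
[451. 120.] top px [230.4 202.3] wrist [205.5  60.7]
[572. 110.] top px [234.1 169.9] wrist [210.6 173.3]
[557. -66.] top px [281.8 174.5] wrist [ 58.6 174.3]
```

View pics/t7.png

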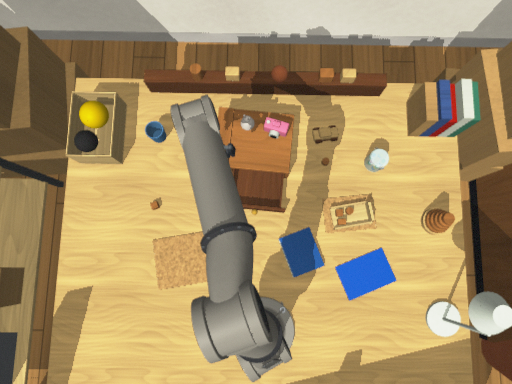

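View pics/t7c.png

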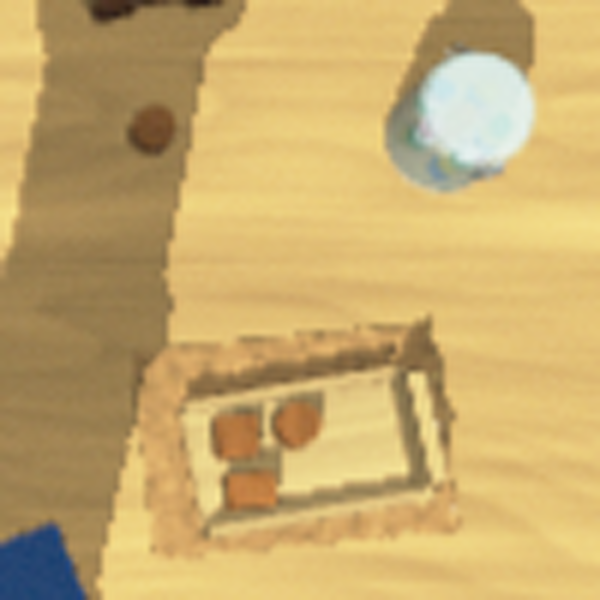

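View pics/s0p.png

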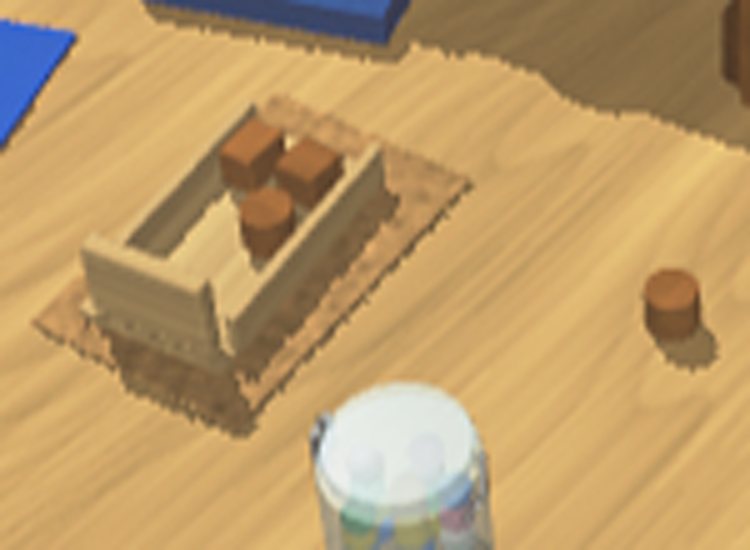

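Run:
```python
from h import *
T=load('t7');S=load('scene0');W=load('w7')
f=lambda o,k,p:((p[0]+.5)/k-.5+o[0],(p[1]+.5)/k-.5+o[1])
t=lambda *p:f((300,140),6,p)
q={}
for n,p,z in [('gb1',(408,372),56),('gb2',(430,371),56),('gb3',(450,480),56),('gb4',(430,488),56),('lipA',(184,405),28),('lipB',(207,532),28),('b_sq',(237,437),34),('b_rect',(250,491),34),('b_rnd',(297,424),34),('s3',(152,130),24),('mat1',(143,350),4),('mat2',(432,320),4),('mat3',(462,528),4),('mat4',(160,556),4)]:
    q[n]=onz(T,*t(*p),z)[:2]; print(n,np.round(q[n],1))
g=(q['gb1']+q['gb2']+q['gb3']+q['gb4'])/4; L=(q['lipA']+q['lipB'])/2
print('grip c',g,'lip',L,'dist(138)',np.linalg.norm(L-g),'yaw',np.degrees(np.arctan2(*(L-g)[::-1])),'gb len',np.linalg.norm(q['gb1']-q['gb4']),'lipw',np.linalg.norm(q['lipA']-q['lipB']))
v=q['lipB']-q['lipA'];print('normal yaw from lip',np.degrees(np.arctan2(v[1],v[0]))-90)
v=(q['gb4']-q['gb1']+q['gb3']-q['gb2']);print('gb',np.degrees(np.arctan2(v[1],v[0]))-90)
g2=[f((120,230),5,p) for p in [(85,240),(205,284)]]
print([np.round(onz(S,*p,56),1) for p in g2])
print('mat c',sum(q['mat%d'%i] for i in (1,2,3,4))/4)
# front board right top corner
crop('t7',225,160,300,220,'t7f',8)
```

```text
gb1 [ 460.8 -377.5]
gb2 [ 461.6 -390.9]
gb3 [ 395.7 -400.9]
gb4 [ 390.7 -388.8]
lipA [ 442.3 -246.5]
lipB [ 364.5 -259.5]
b_sq [ 422.3 -277.6]
b_rect [ 389.4 -285. ]
b_rnd [ 430.9 -314.5]
s3 [ 616.6 -229.3]
mat1 [ 479.8 -225.3]
mat2 [ 501.5 -407.5]
mat3 [ 371.  -422.2]
mat4 [ 351.1 -234.5]
grip c [ 427.20673216 -389.52330913] lip [ 403.4343259  -252.97708721] dist(138) 138.60013714950705 yaw 99.8760854554993 gb len 71.02256785462802 lipw 78.90593294925775
normal yaw from lip -260.5024642620491
gb -261.09136066394854
[array([ 396.7, -399.8,   56. ]), array([ 463.2, -385.1,   56. ])]
mat c [ 425.86089984 -322.37181268]
```

View pics/t7f.png

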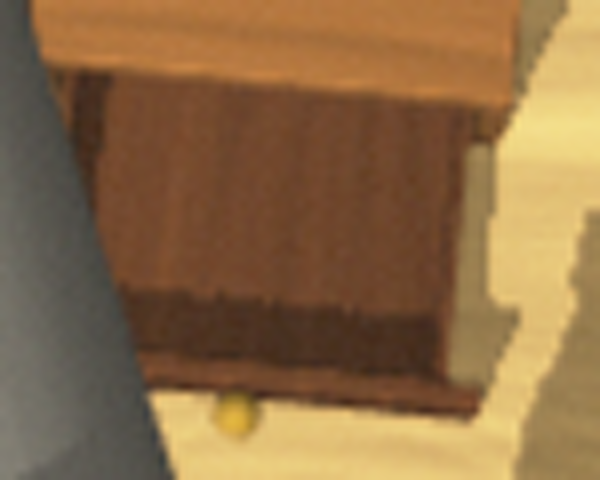

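```bash
python3 -m pendant '[[[-0.01,-0.05,0],[0,0,-0.18],0],[[-0.02,-0.1,0],[0,0,-0.36],0],[[-0.04,-0.15,0],[0,0,-0.54],0],[[-0.05,-0.2,0],[0,0,-0.72],0],[[-0.065,-0.25,0],[0,0,-0.9],0],[[-0.08,-0.3,0],[0,0,-1.08],0],[[-0.09,-0.35,0],[0,0,-1.26],0],[[-0.1,-0.4,0],[0,0,-1.44],0],[[-0.115,-0.45,0],[0,0,-1.62],0],[[-0.13,-0.5,0],[0,0,-1.8],0],[[-0.143,-0.551,-0.05],[0,0,-1.98],0],[[-0.143,-0.551,-0.12],[0,0,-2.16],0],[[-0.143,-0.551,-0.12],[0,0,-2.34],0],[[-0.143,-0.551,-0.12],[0,0,-2.52],0],[[-0.143,-0.551,-0.12],[0,0,-2.7],0],[[-0.143,-0.551,-0.12],[0,0,-2.887],0],[[-0.143,-0.551,-0.12],[0,0,-2.887],0],[[-0.143,-0.551,-0.12],[0,0,-2.887],0]]'
python3 - <<'E'
from h import *
W=snap('wrist','w8');print(np.round(robot.sense()['joint_positions'],2))
print([np.round(proj(W,p),1) for p in [(460.8,-377.5,56),(395.7,-400.9,56),(427.2,-389.5,56)]])
E
```

```text
clock: 11.95
ee_pos: [425.8, -389.4, 169.7]
eef_rot: [0.764, -0.646, -0.001, 0.0]
force: [0.2, 0.4, 0.3]
gripper_width: 85.2
[-0.03  0.55  0.91  1.91 -0.54  0.95 -0.27]
[array([248.2, 151.8]), array([263.8, 235.5]), array([256.5, 196.5])]
```

View pics/w8.png

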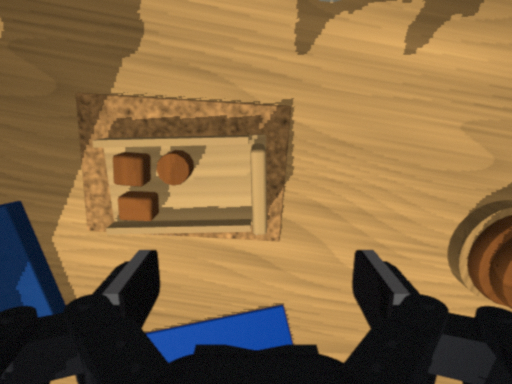

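Run:
```python
from h import *
W=load('w8');crop('w8',90,85,300,245,'w8c',3.8)
for p in [(251,148),(265,148),(253,235),(268,235)]: print(np.round(onz(W,*p,56),1))
```

```text
[ 464.  -379.1   56. ]
[ 465.7 -389.5   56. ]
[ 394.7 -392.2   56. ]
[ 396.7 -404.2   56. ]
```

View pics/w8c.png

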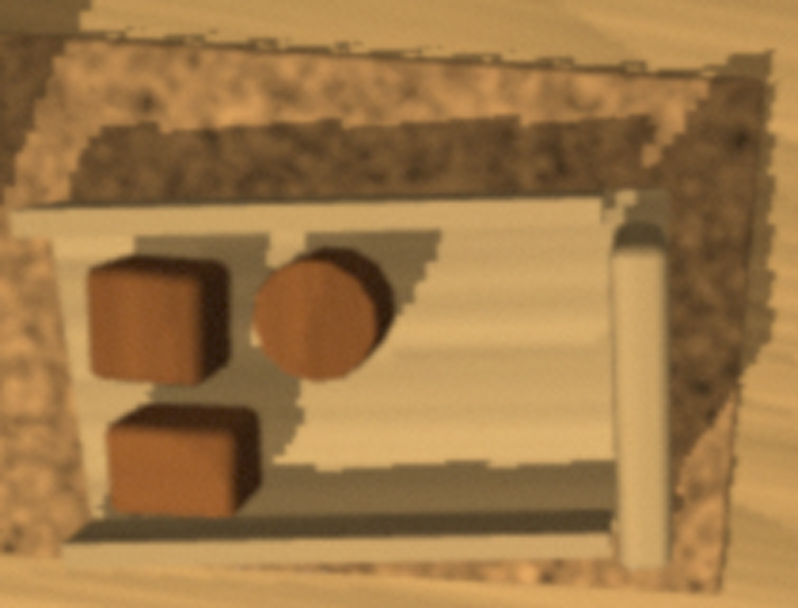

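```bash
python3 -m pendant '[[[0.003,-0.001,-0.05],[0,0,0.01],0],[[0.003,-0.001,-0.1],[0,0,0.01],0],[[0.003,-0.001,-0.13],[0,0,0.01],0],[[0.003,-0.001,-0.138],[0,0,0.01],0],[[0.003,-0.001,-0.138],[0,0,0.01],0],[[0.003,-0.001,-0.138],[0,0,0.01],1],[[0.003,-0.001,-0.138],[0,0,0.01],1],[[0.003,-0.001,-0.138],[0,0,0.01],1],[[0.003,-0.001,-0.138],[0,0,0.01],1],[[0.003,-0.001,-0.138],[0,0,0.01],1],[[0.003,-0.001,-0.138],[0,0,0.01],1],[[0.003,-0.001,-0.138],[0,0,0.01],1],[[0.003,-0.001,-0.138],[0,0,0.01],1]]' 80
python3 - <<'E'
from h import *
W=snap('wrist','w9');print(np.round(robot.sense()['joint_positions'],2),robot.sense()['eef_rot'])
E
```

```text
clock: 13.62
ee_pos: [429.3, -391.0, 32.7]
eef_rot: [0.766, -0.643, 0.0, -0.0]
force: [-0.7, 1.0, 5.7]
gripper_width: 11.0
[ 0.11  0.73  0.72  1.97 -0.73  0.72 -0.12] [ 7.65803430e-01 -6.43074657e-01  2.88489555e-04 -9.01296505e-05]
```

View pics/w9.png

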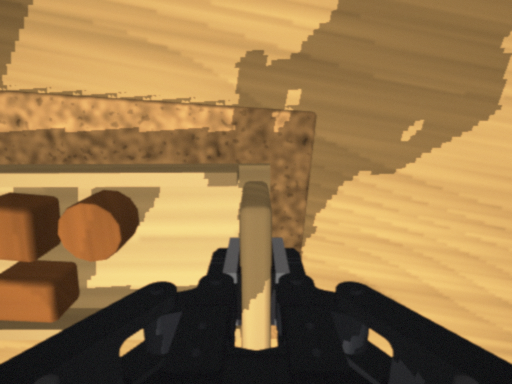

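```bash
python3 -m pendant '[[[0,0,0.01],[0,0,0],1],[[0,0,0.03],[0,0,0],1],[[0,0,0.055],[0,0,0],1],[[0,0,0.085],[0,0,0],1],[[0,0,0.115],[0,0,0],1],[[0.001,0.004,0.13],[0,0,-0.01],1],[[0.004,0.016,0.137],[0,0,-0.03],1],[[0.01,0.036,0.137],[0,0,-0.05],1],[[0.016,0.062,0.137],[0,0,-0.08],1],[[0.023,0.09,0.137],[0,0,-0.11],1],[[0.03,0.12,0.137],[0,0,-0.14],1],[[0.038,0.15,0.137],[0,0,-0.17],1],[[0.045,0.178,0.137],[0,0,-0.2],1],[[0.051,0.202,0.137],[0,0,-0.225],1],[[0.056,0.22,0.137],[0,0,-0.245],1],[[0.058,0.231,0.137],[0,0,-0.255],1],[[0.059,0.236,0.137],[0,0,-0.259],1],[[0.059,0.236,0.137],[0,0,-0.259],1],[[0.059,0.236,0.137],[0,0,-0.259],1]]'
python3 - <<'E'
from h import *
W=snap('wrist','w10');s=robot.sense();print(np.round(s['joint_positions'],2),s['eef_rot'],s['ee_pos'])
snap('scene','s10')
E
```

```text
clock: 16.05
ee_pos: [487.8, -155.5, 169.4]
eef_rot: [-0.676, 0.737, -0.0, -0.0]
force: [0.6, -0.3, -1.2]
gripper_width: 11.0
[-0.63  0.5   1.07  2.06 -0.56  0.91 -0.9 ] [-6.75897799e-01  7.36995354e-01 -1.15131100e-04 -1.19715507e-05] [ 487.85929503 -155.45386317  169.41191341]
```

View pics/s10.png

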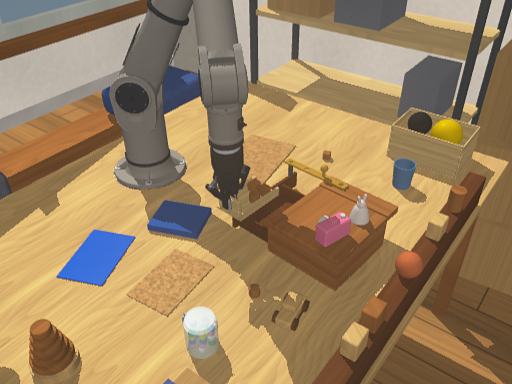

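View pics/w10.png

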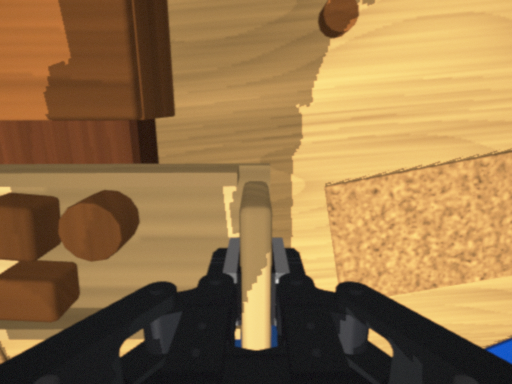

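```bash
python3 -m pendant '[[[0.0003,0.0035,0],[-0.1087,0.0092,0],1],[[0.0007,0.0082,-0.002],[-0.2174,0.0184,0],1],[[0.0007,0.0082,-0.002],[-0.2174,0.0184,0],1]]'
python3 - <<'E'
from h import *
W=snap('wrist','w11');s=robot.sense();print(np.round(s['joint_positions'],2),s['eef_rot'],s['ee_pos'])
E
```

```text
clock: 16.52
ee_pos: [489.2, -144.3, 166.5]
eef_rot: [-0.674, 0.731, -0.073, -0.081]
force: [-0.2, -0.1, -1.9]
gripper_width: 10.8
[-0.85  0.58  1.2   2.09 -0.45  0.82 -1.07] [-0.67311396  0.73151195 -0.07325936 -0.08025539] [ 488.8584871  -145.78168246  167.03675887]
```

```bash
python3 -m pendant '[[[0.0006,0.0071,0.001],[-0.1087,0.0092,0],1],[[0.0012,0.0142,0.002],[-0.2174,0.0184,0],1],[[0.0012,0.0142,0.002],[-0.2174,0.0184,0],1]]'
python3 - <<'E'
from h import *
from scipy.spatial.transform import Rotation as Ro
s=robot.sense();print(np.round(s['joint_positions'],2),s['ee_pos'],Ro.from_quat(s['eef_rot']).as_matrix()[:,2])
snap('scene','s12')
E
```

```text
clock: 16.95
ee_pos: [490.4, -131.5, 168.7]
eef_rot: [-0.661, 0.718, -0.146, -0.16]
force: [-0.6, 0.1, -1.9]
gripper_width: 10.6
[-1.03  0.74  1.29  2.11 -0.38  0.79 -1.22] [ 490.36343523 -131.48742594  168.67080084] [-0.03632703 -0.42124484 -0.90621914]
```

View pics/s12.png

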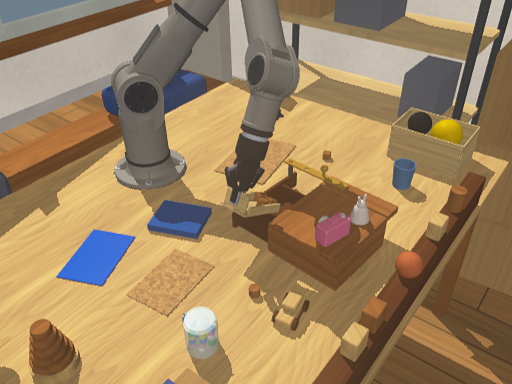

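```bash
python3 -m pendant '[[[0.0008,0.01,0.005],[-0.1087,0.0092,0],1],[[0.0017,0.0197,0.0106],[-0.2174,0.0184,0],1],[[0.0027,0.031,0.018],[-0.326,0.0277,0],1],[[0.0037,0.0441,0.0256],[-0.435,0.0369,0],1],[[0.0037,0.0441,0.0256],[-0.435,0.0369,0],1],[[0.0037,0.0441,0.0256],[-0.435,0.0369,0],1]]'
python3 - <<'E'
from h import *
from scipy.spatial.transform import Rotation as Ro
s=robot.sense();print(np.round(s['joint_positions'],2),s['ee_pos'],Ro.from_quat(s['eef_rot']).as_matrix()[:,2])
snap('scene','s13');snap('wrist','w13');crop('s13',190,120,410,280,'s13c',3.6)
E
```

```text
clock: 17.75
ee_pos: [493.1, -90.1, 195.3]
eef_rot: [-0.612, 0.669, -0.285, -0.31]
force: [-0.2, -0.7, -1.4]
gripper_width: 10.7
[-1.26  1.08  1.4   2.07 -0.25  0.88 -1.48] [493.14729891 -90.09384479 195.32643436] [-0.06691803 -0.76105318 -0.64522866]
```

View pics/s13c.png

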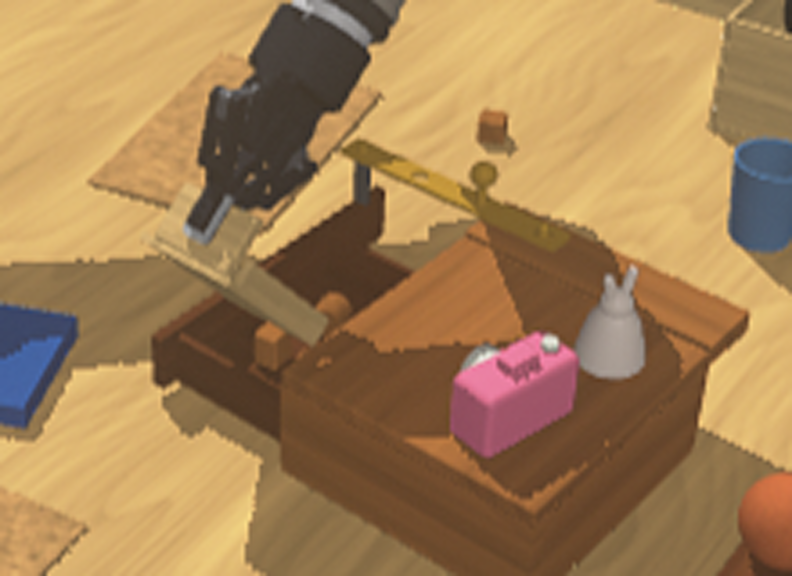

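View pics/w13.png

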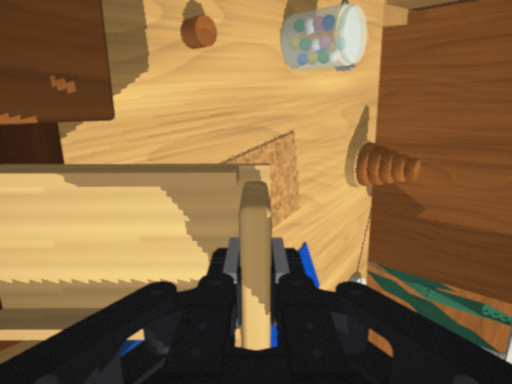

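```bash
python3 -m pendant '[[[0,0,0.01],[0,0,0],1],[[0,0,0.02],[0,0,0],1],[[0,0,0.03],[0,0,0],1],[[0,0,0.03],[0,0,0],1]]'
python3 - <<'E'
from h import *
s=robot.sense();print(np.round(s['joint_positions'],2))
snap('scene','s14');snap('top','t14');crop('s14',190,140,350,260,'s14c',5);crop('t14',210,140,330,240,'t14c',6)
E
```

```text
clock: 18.35
ee_pos: [494.1, -88.1, 225.7]
eef_rot: [-0.613, 0.668, -0.286, -0.31]
force: [-0.1, -0.1, -2.2]
gripper_width: 11.0
[-1.28  1.02  1.42  2.05 -0.17  0.92 -1.51]
```

View pics/s14c.png

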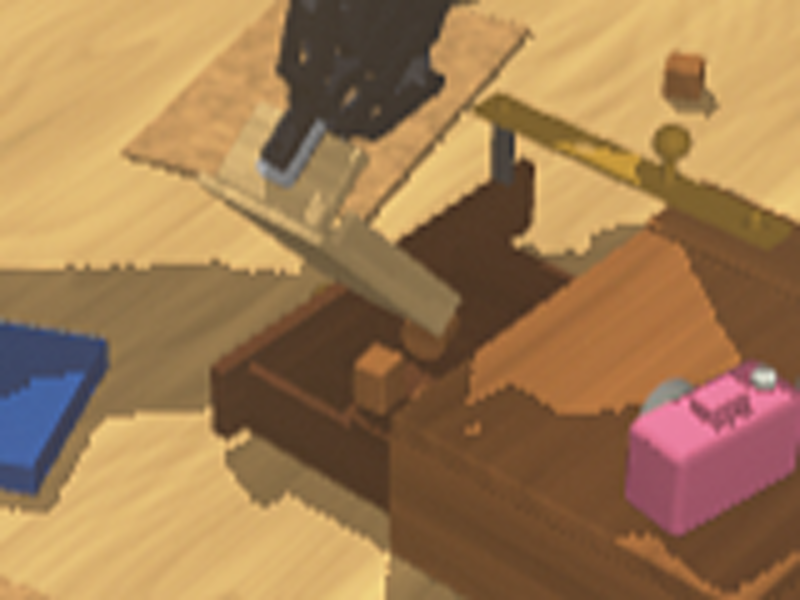

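View pics/t14c.png

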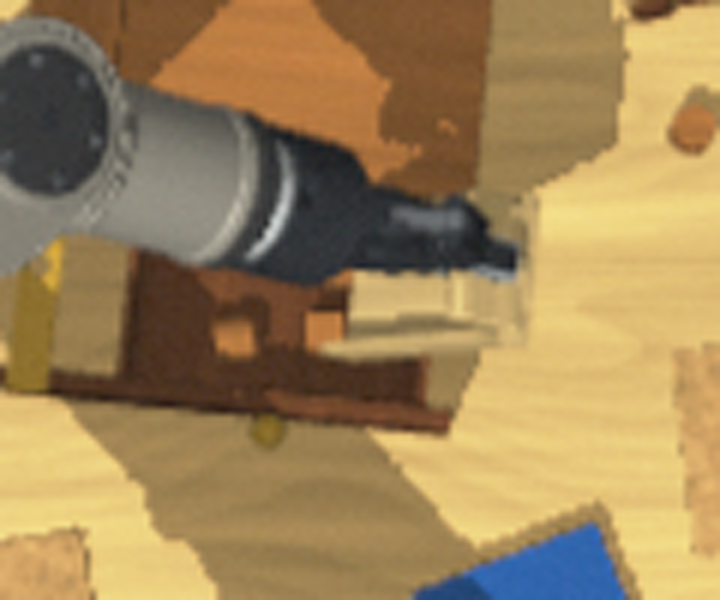

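```bash
python3 - <<'E'
from h import *
S=load('s14');T=load('t14')
for z in (39,55,80): print(z,np.round(onz(S,266,215,z)),np.round(onz(S,275.5,206,z)),np.round(onz(T,210+325/6,140+328/6,z)),np.round(onz(T,210+235/6,140+335/6,z)))
E
python3 -m pendant '[[[-0.0012,-0.012,-0.005],[0.174,-0.0148,0],1],[[-0.0023,-0.024,-0.01],[0.348,-0.0295,0],1],[[-0.0035,-0.037,-0.01],[0.522,-0.0443,0],1],[[-0.0046,-0.052,-0.01],[0.696,-0.059,0],1],[[-0.0056,-0.067,-0.01],[0.8696,-0.0738,0],1],[[-0.0056,-0.067,-0.01],[0.8696,-0.0738,0],1],[[-0.0056,-0.067,-0.01],[0.8696,-0.0738,0],1]]'
python3 - <<'E'
from h import *
s=robot.sense();print(np.round(s['joint_positions'],2))
snap('scene','s15');snap('top','t15');snap('wrist','w15');crop('s15',190,140,350,260,'s15c',5);crop('t15',210,140,330,240,'t15c',6)
E
```

```text
39 [491. -10.  39.] [488.  40.  39.] [483.  -2.  39.] [478.  53.  39.]
55 [503. -26.  55.] [500.  23.  55.] [481.  -2.  55.] [476.  53.  55.]
80 [521. -50.  80.] [519.  -3.  80.] [477.  -2.  80.] [472.  52.  80.]
clock: 19.32
ee_pos: [487.5, -155.7, 214.5]
eef_rot: [-0.676, 0.737, 0.0, -0.0]
force: [0.0, 0.3, -2.3]
gripper_width: 10.9
[-0.68  0.42  1.11  2.02 -0.45  0.98 -0.99]
```

View pics/s15c.png

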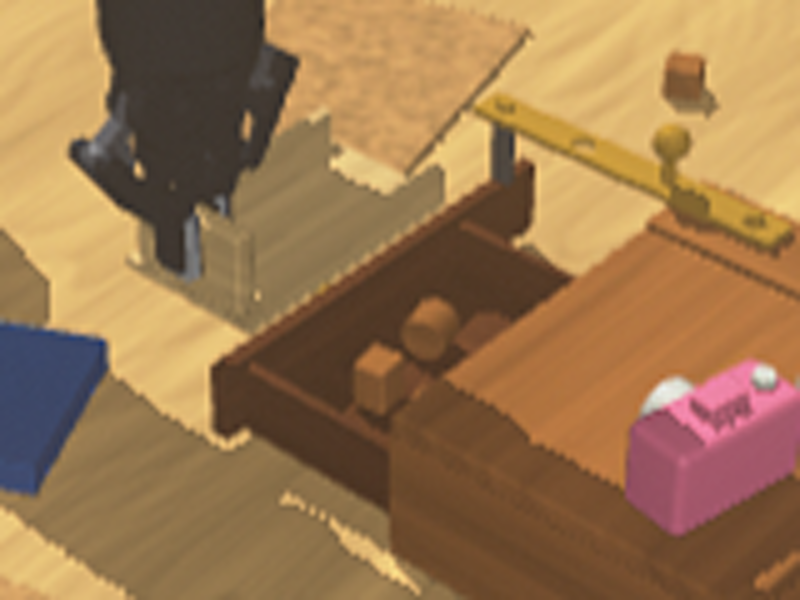

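View pics/t15c.png

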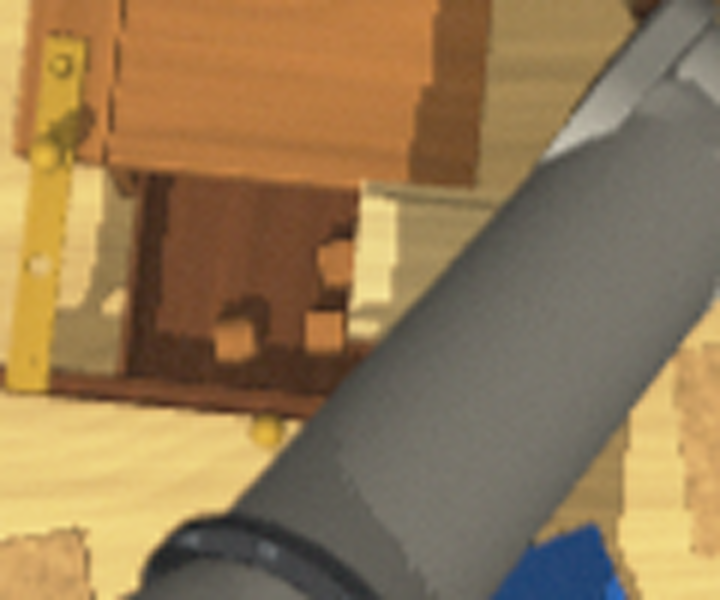

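View pics/w15.png

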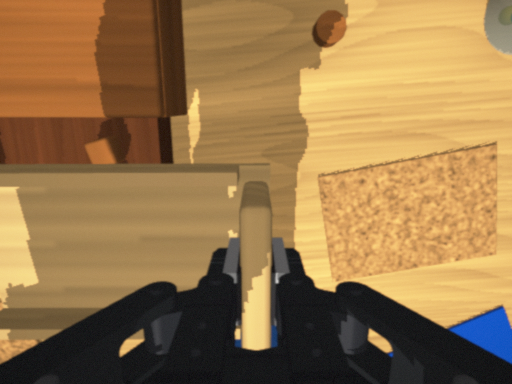

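```bash
python3 -m pendant '[[[-0.005,-0.02,0],[0,0,0.02],1],[[-0.015,-0.065,0],[0,0,0.07],1],[[-0.027,-0.12,0],[0,0,0.13],1],[[-0.04,-0.175,0],[0,0,0.19],1],[[-0.05,-0.22,-0.02],[0,0,0.24],1],[[-0.054,-0.235,-0.06],[0,0,0.259],1],[[-0.054,-0.235,-0.11],[0,0,0.259],1],[[-0.054,-0.235,-0.15],[0,0,0.259],1],[[-0.054,-0.235,-0.17],[0,0,0.259],1],[[-0.054,-0.235,-0.176],[0,0,0.259],1],[[-0.054,-0.235,-0.179],[0,0,0.259],1],[[-0.054,-0.235,-0.1815],[0,0,0.259],1],[[-0.054,-0.235,-0.1815],[0,0,0.259],1],[[-0.054,-0.235,-0.1815],[0,0,0.259],1]]'
python3 - <<'E'
from h import *
s=robot.sense();print(np.round(s['joint_positions'],2),s['force'],s['ee_pos'])
snap('scene','s16');crop('s16',110,180,270,320,'s16c',5)
E
```

```text
clock: 21.22
ee_pos: [434.3, -390.4, 34.0]
eef_rot: [0.766, -0.643, 0.001, -0.0]
force: [-0.3, -0.3, -1.0]
gripper_width: 11.1
[ 0.12  0.73  0.7   1.96 -0.71  0.72 -0.15] [-0.31446376 -0.26705985 -1.0239123 ] [ 434.34062662 -390.41891735   33.95231521]
```

View pics/s16c.png

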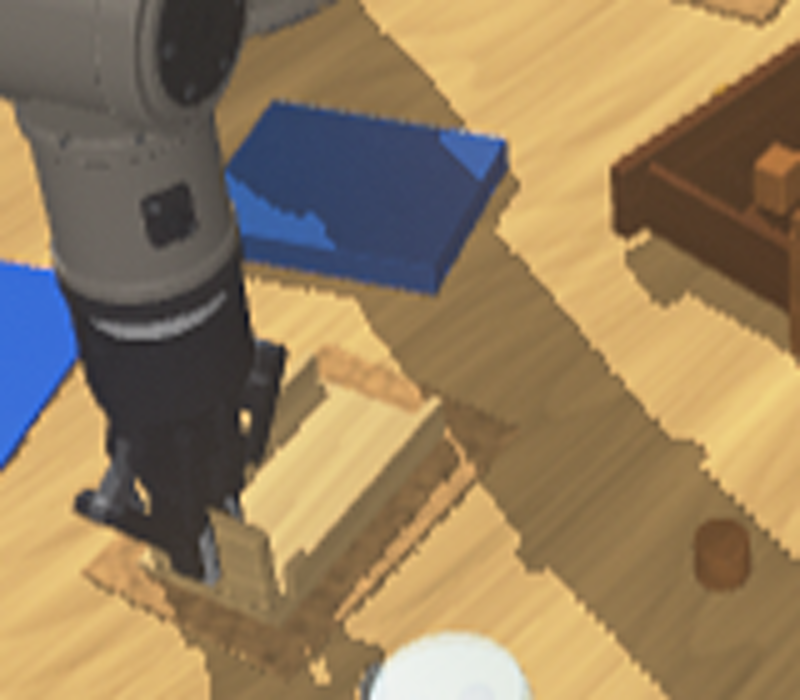

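```bash
python3 -m pendant '[[[0,0,-0.001],[0,0,0],1],[[0,0,-0.0015],[0,0,0],1],[[0,0,-0.0015],[0,0,0],0],[[0,0,-0.0015],[0,0,0],0],[[0,0,-0.0015],[0,0,0],0],[[0,0,-0.0015],[0,0,0],0],[[0,0,0.03],[0,0,0],0],[[0,0,0.08],[0,0,0],0],[[0,0,0.14],[0,0,0],0],[[0,0,0.18],[0,0,0],0],[[0,0,0.18],[0,0,0],0]]'
python3 - <<'E'
from h import *
snap('scene','s17');snap('top','t17');snap('wrist','w17')
crop('t17',290,130,410,240,'t17c',6)
T=load('t17');S=load('s17')
for tag in('t17','s17'):
    im=load(tag);hsv=cv2.cvtColor(im['frame'],cv2.COLOR_RGB2HSV)
    m=cv2.inRange(hsv,(5,130,60),(14,255,200));n,l,st,c=cv2.connectedComponentsWithStats(m)
    print(tag,[(np.round(c[i],1).tolist(),int(st[i,4]),np.round(onz(im,*c[i],14)[:2]).tolist()) for i in range(1,n) if 25<st[i,4]<250])
E
```

```text
clock: 22.65
ee_pos: [435.3, -391.7, 216.5]
eef_rot: [0.766, -0.643, 0.003, -0.0]
force: [0.5, 0.2, -0.5]
gripper_width: 85.5
t17 [([324.9, 161.3], 27, [619.0, -231.0]), ([155.0, 205.3], 35, [442.0, 403.0])]
s17 [([212.0, 82.9], 135, [-270.0, 616.0]), ([326.5, 154.2], 42, [442.0, 403.0]), ([254.8, 290.8], 80, [624.0, -234.0]), ([299.2, 315.6], 109, [751.0, -233.0]), ([273.8, 316.5], 27, [706.0, -270.0])]
```

View pics/s17.png

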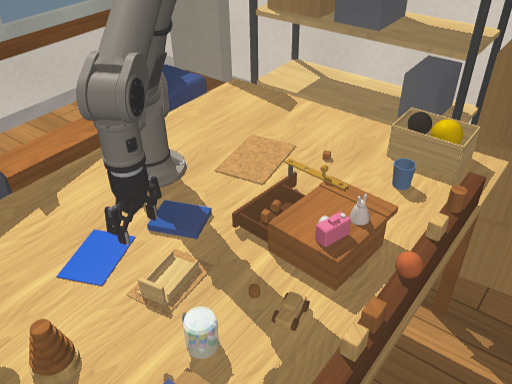

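View pics/t17c.png

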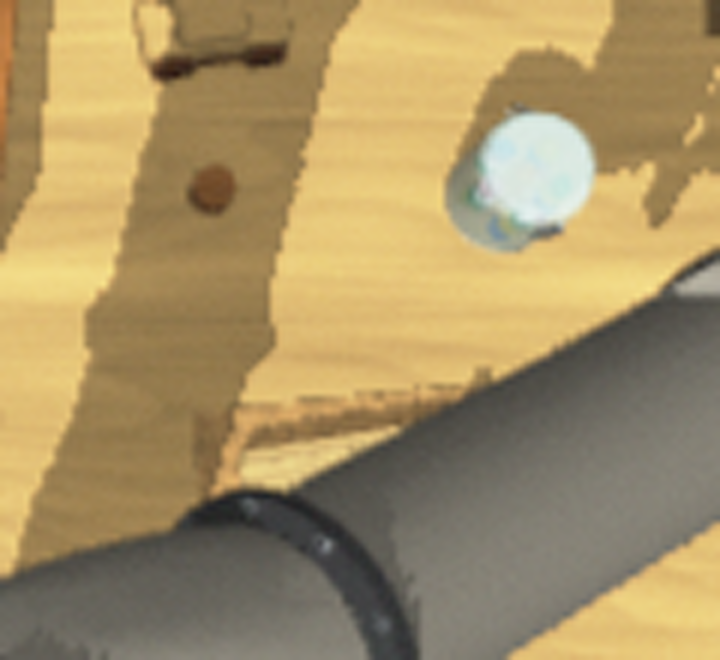

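View pics/w17.png

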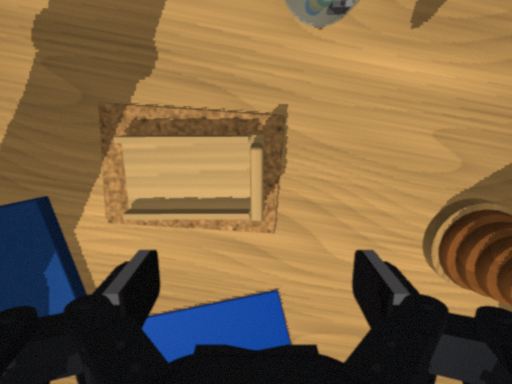

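```bash
python3 -m pendant '[[[0.046,0.04,0],[0,0,0],0],[[0.092,0.08,0],[0,0,0],0],[[0.138,0.12,0],[0,0,0],0],[[0.184,0.16,-0.03],[0,0,0],0],[[0.184,0.16,-0.05],[0,0,0],0],[[0.184,0.16,-0.05],[0,0,0],0],[[0.184,0.16,-0.05],[0,0,0],0]]'
python3 - <<'E'
from h import *
W=snap('wrist','w18');print(np.round(robot.sense()['joint_positions'],2),np.round(W['t'],0))
hsv=cv2.cvtColor(W['frame'],cv2.COLOR_RGB2HSV)
m=cv2.inRange(hsv,(5,130,60),(14,255,200));n,l,st,c=cv2.connectedComponentsWithStats(m)
print([(np.round(c[i],1).tolist(),st[i].tolist(),np.round(onz(W,*c[i],18)[:2],1).tolist()) for i in range(1,n) if 100<st[i,4]<5000])
E
```

```text
clock: 23.68
ee_pos: [616.6, -232.4, 163.8]
eef_rot: [0.765, -0.644, 0.0, 0.001]
force: [0.1, 0.2, 1.1]
gripper_width: 85.4
[-0.3   0.68  0.85  1.71 -0.58  1.03 -0.64] [-333.  534.  457.]
[([322.4, 16.6], [314, 12, 20, 12, 146], [759.7, -260.0]), ([307.9, 85.3], [260, 80, 73, 12, 444], [708.9, -259.6]), ([88.0, 159.0], [83, 137, 15, 48, 161], [618.0, -85.6]), ([256.2, 183.3], [241, 166, 31, 35, 812], [621.4, -232.0])]
```

View pics/w18.png

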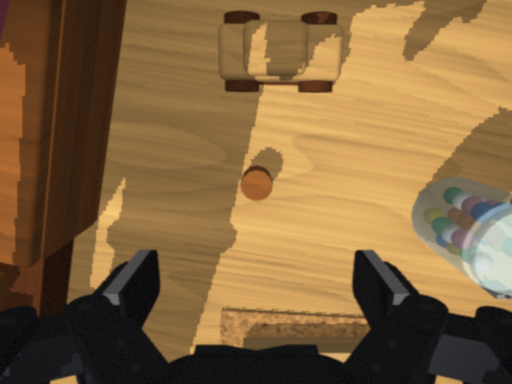

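```bash
python3 -m pendant '[[[0.0045,0,-0.05],[0,0,0],0],[[0.0045,0,-0.1],[0,0,0],0],[[0.0045,0,-0.135],[0,0,0],0],[[0.0045,0,-0.149],[0,0,0],0],[[0.0045,0,-0.149],[0,0,0],0],[[0.0045,0,-0.149],[0,0,0],1],[[0.0045,0,-0.149],[0,0,0],1],[[0.0045,0,-0.149],[0,0,0],1],[[0.0045,0,-0.149],[0,0,0],1],[[0.0045,0,-0.149],[0,0,0],1],[[0.0045,0,-0.149],[0,0,0],1],[[0.0045,0,-0.1],[0,0,0],1],[[0.0045,0,-0.05],[0,0,0],1],[[0.0045,0,-0.01],[0,0,0],1],[[0.0045,0,0],[0,0,0],1]]' 40
python3 - <<'E'
from h import *
W=snap('wrist','w19')
E
```

```text
clock: 25.6
ee_pos: [623.8, -231.0, 166.4]
eef_rot: [0.766, -0.643, 0.002, -0.001]
force: [0.2, -0.7, -0.1]
gripper_width: 26.7
```

View pics/w19.png

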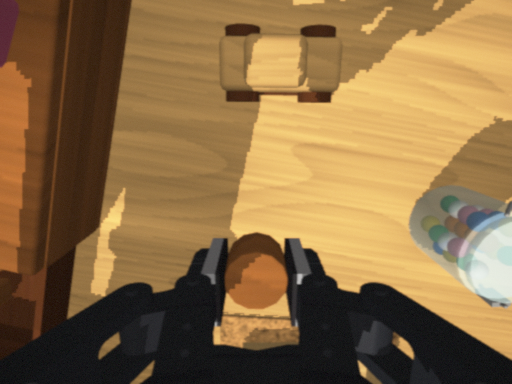

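```bash
python3 -m pendant '[[[-0.016,0.05,0],[0,0,-0.05],1],[[-0.034,0.1,0],[0,0,-0.1],1],[[-0.051,0.15,0],[0,0,-0.15],1],[[-0.068,0.2,0],[0,0,-0.2],1],[[-0.085,0.25,0],[0,0,-0.25],1],[[-0.104,0.308,0],[0,0,-0.255],1],[[-0.104,0.308,0],[0,0,-0.255],1],[[-0.104,0.308,0],[0,0,-0.255],1]]'
python3 - <<'E'
from h import *
W=snap('wrist','w20');print(np.round(robot.sense()['joint_positions'],2)); snap('scene','s20')
E
```

```text
clock: 26.65
ee_pos: [518.1, 77.6, 162.7]
eef_rot: [-0.678, 0.735, -0.0, -0.001]
force: [-0.9, 0.0, 0.4]
gripper_width: 26.6
[-1.05  0.53  1.05  2.04 -0.59  0.91 -1.34]
```

View pics/w20.png

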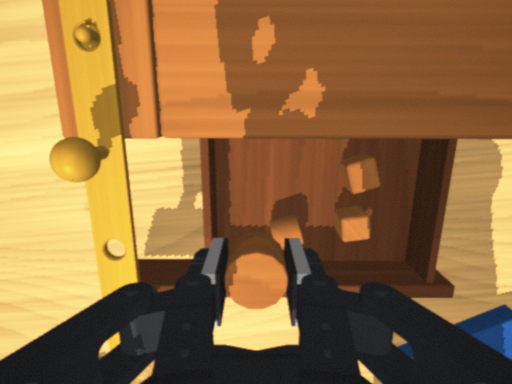

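View pics/s20.png

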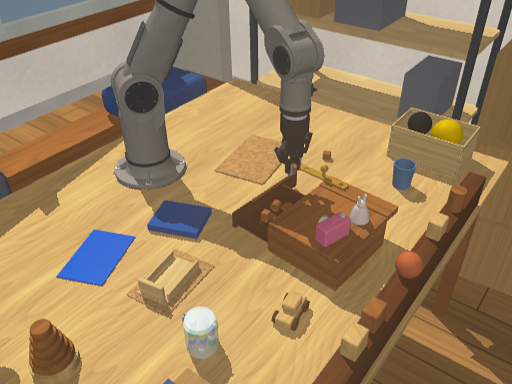

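Run:
```python
from h import *
W=load('w20')
for p in [(362,175),(354,224),(285,235)]: print(np.round(onz(W,*p,37)))
print(proj(W,[520,77,20]),proj(W,[530,77,20]))
```

```text
[527.  -9.  37.]
[485.  -3.  37.]
[480.  56.  37.]
[256.45362912 187.06960999] [255.529622   175.85846917]
```

```bash
python3 -m pendant '[[[0.004,0,-0.04],[0,0,0],1],[[0.004,0,-0.08],[0,0,0],1],[[0.004,0,-0.11],[0,0,0],1],[[0.004,0,-0.118],[0,0,0],1],[[0.004,0,-0.118],[0,0,0],1],[[0.004,0,-0.118],[0,0,0],0.5],[[0.004,0,-0.118],[0,0,0],0.5],[[0.004,0,-0.118],[0,0,0],0.5],[[0.004,0,-0.08],[0,0,0],0.5],[[0.004,0,-0.02],[0,0,0],0.5],[[0.004,0,0.04],[0,0,0],0.3],[[0.004,0,0.06],[0,0,0],0]]'
python3 - <<'E'
from h import *
W=snap('wrist','w21');snap('scene','s21');im=load('s21');hsv=cv2.cvtColor(im['frame'],cv2.COLOR_RGB2HSV)
m=cv2.inRange(hsv,(5,130,60),(14,255,200));n,l,st,c=cv2.connectedComponentsWithStats(m)
print([(np.round(c[i],1).tolist(),int(st[i,4]),np.round(onz(im,*c[i],14)[:2]).tolist()) for i in range(1,n) if 25<st[i,4]<250])
E
```

```text
clock: 28.25
ee_pos: [523.9, 78.2, 226.6]
eef_rot: [-0.678, 0.735, -0.001, 0.002]
force: [-1.3, 0.7, -0.6]
gripper_width: 75.8
[([211.9, 82.8], 137, [-270.0, 616.0]), ([326.5, 154.3], 47, [443.0, 403.0]), ([304.9, 304.5], 39, [744.0, -198.0]), ([274.6, 315.0], 29, [705.0, -266.0]), ([293.9, 323.1], 36, [754.0, -258.0])]
```

View pics/w21.png

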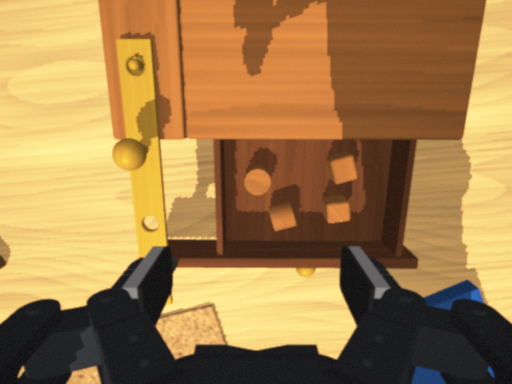

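View pics/s21.png

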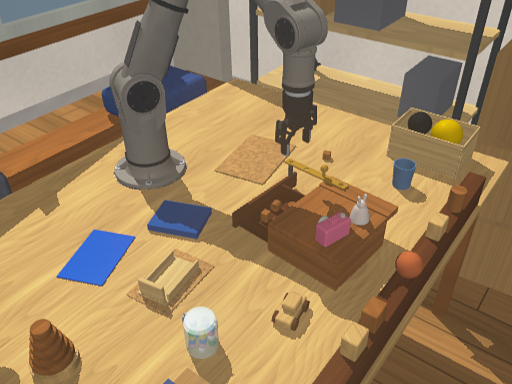

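```bash
python3 -m pendant '[[[-0.012,0.05,0],[0,0,0.0],0],[[-0.025,0.1,0],[0,0,0],0],[[-0.038,0.15,0],[0,0,0],0],[[-0.05,0.2,0],[0,0,0],0],[[-0.063,0.25,-0.03],[0,0,0],0],[[-0.075,0.3,-0.06],[0,0,0],0],[[-0.082,0.324,-0.06],[0,0,0],0],[[-0.082,0.324,-0.06],[0,0,0],0],[[-0.082,0.324,-0.06],[0,0,0],0]]'
python3 - <<'E'
from h import *
W=snap('wrist','w22');print(np.round(robot.sense()['joint_positions'],2))
hsv=cv2.cvtColor(W['frame'],cv2.COLOR_RGB2HSV)
m=cv2.inRange(hsv,(5,130,60),(14,255,220));n,l,st,c=cv2.connectedComponentsWithStats(m)
for i in range(1,n):
    if st[i,4]>150: print(np.round(c[i],1),st[i],np.round(onz(W,*c[i],18),1))
crop('w22',200,120,320,240,'w22c',5)
E
```

```text
clock: 29.48
ee_pos: [441.7, 399.7, 164.0]
eef_rot: [-0.677, 0.736, -0.001, 0.0]
force: [1.1, -0.3, -1.3]
gripper_width: 85.2
[-1.56  0.66  1.04  1.87 -0.68  1.01 -1.88]
[250.8 187.7] [233 170  36  36 816] [442.9 404.2  18. ]
```

View pics/w22.png

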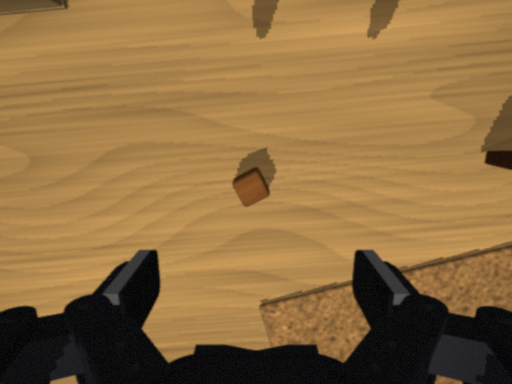

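View pics/w22c.png

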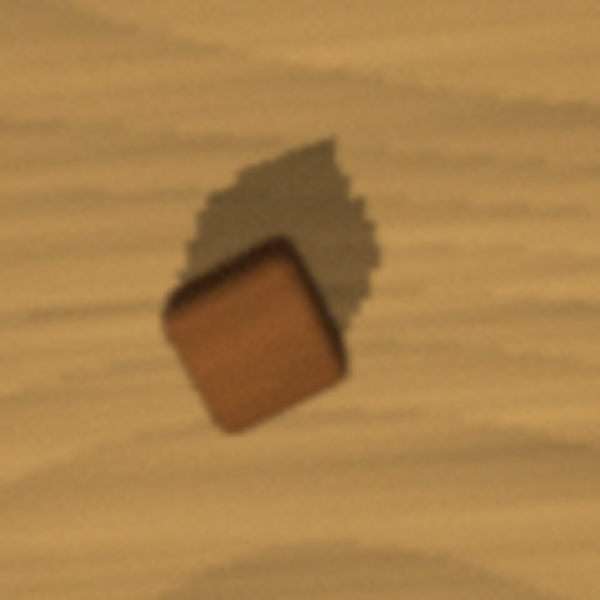

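Run:
```python
from h import *
W=load('w22')
P=[onz(W,200+(x+.5)/5-.5,120+(y+.5)/5-.5,24)[:2] for x,y in [(235,432),(347,372),(165,318),(285,240)]]
print(np.round(P,1))
for a,b in((0,1),(0,2),(2,3)):
    v=P[b]-P[a];print(np.linalg.norm(v),np.degrees(np.arctan2(v[1],v[0])))
print((P[1]+P[2])/2)
```

```text
[[428.3 409.1]
 [437.5 388.7]
 [449.7 419.3]
 [461.5 397.5]]
22.389933680550858 -65.70240085210196
23.726379503478032 25.28981843923907
24.733268022395674 -61.5032452993893
[443.60635083 404.00747843]
```

```bash
python3 -m pendant '[[[0.001,0.004,-0.03],[0,0,0.18],0],[[0.001,0.004,-0.06],[0,0,0.36],0],[[0.001,0.004,-0.09],[0,0,0.54],0],[[0.001,0.004,-0.13],[0,0,0.54],0],[[0.001,0.004,-0.149],[0,0,0.54],0],[[0.001,0.004,-0.149],[0,0,0.54],0],[[0.001,0.004,-0.149],[0,0,0.54],1],[[0.001,0.004,-0.149],[0,0,0.54],1],[[0.001,0.004,-0.149],[0,0,0.54],1],[[0.001,0.004,-0.149],[0,0,0.54],1],[[0.001,0.004,-0.149],[0,0,0.54],1],[[0.001,0.004,-0.149],[0,0,0.54],1],[[0.001,0.004,-0.1],[0,0,0.54],1],[[0.001,0.004,-0.04],[0,0,0.36],1],[[0.001,0.004,0.02],[0,0,0.18],1],[[0.001,0.004,0.06],[0,0,0],1],[[0.001,0.004,0.06],[0,0,0],1]]' 40
python3 - <<'E'
from h import *
W=snap('wrist','w23');print(robot.sense()['ee_pos'])
E
```

```text
clock: 31.65
ee_pos: [442.9, 406.7, 226.2]
eef_rot: [-0.678, 0.735, -0.0, 0.003]
force: [0.2, 0.2, -0.2]
gripper_width: 25.0
[441.76869983 406.26721339 224.17219166]
```

View pics/w23.png

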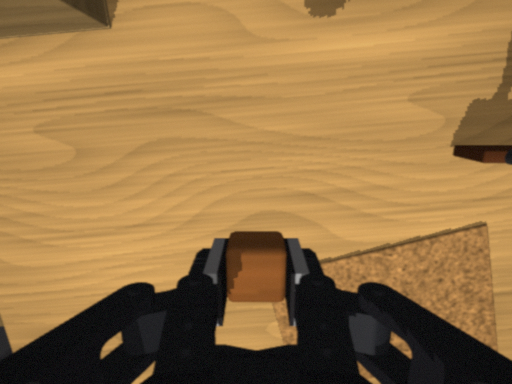

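```bash
python3 -m pendant '[[[0.01,-0.05,0],[0,0,0],1],[[0.02,-0.1,0],[0,0,0],1],[[0.03,-0.15,0],[0,0,0],1],[[0.04,-0.2,0],[0,0,0],1],[[0.05,-0.25,0],[0,0,0],1],[[0.062,-0.3,0],[0,0,0],1],[[0.072,-0.35,0],[0,0,0],1],[[0.079,-0.373,-0.03],[0,0,0],1],[[0.079,-0.373,-0.09],[0,0,0],1],[[0.079,-0.373,-0.14],[0,0,0],1],[[0.079,-0.373,-0.165],[0,0,0],1],[[0.079,-0.373,-0.165],[0,0,0],1],[[0.079,-0.373,-0.165],[0,0,0],1],[[0.079,-0.373,-0.165],[0,0,0],0.5],[[0.079,-0.373,-0.165],[0,0,0],0.5],[[0.079,-0.373,-0.165],[0,0,0],0.5],[[0.079,-0.373,-0.12],[0,0,0],0.5],[[0.079,-0.373,-0.06],[0,0,0],0.5],[[0.079,-0.373,0],[0,0,0],0],[[0.079,-0.373,0.02],[0,0,0],0]]'
python3 - <<'E'
from h import *
W=snap('wrist','w24');snap('scene','s24');snap('top','t24');print(robot.sense()['ee_pos'])
E
```

```text
clock: 34.2
ee_pos: [522.1, 32.5, 246.6]
eef_rot: [-0.678, 0.735, -0.001, 0.002]
force: [-0.0, 1.2, -0.6]
gripper_width: 77.0
[520.60140142  33.32837487 243.38017376]
```

View pics/w24.png

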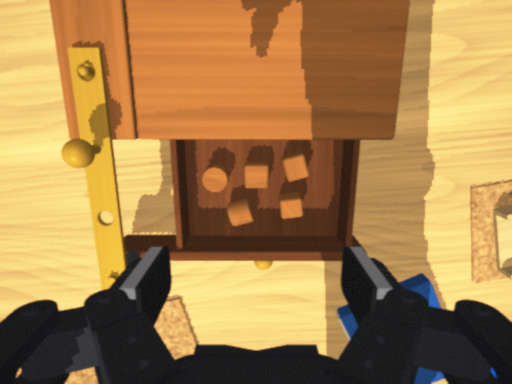

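View pics/s24.png

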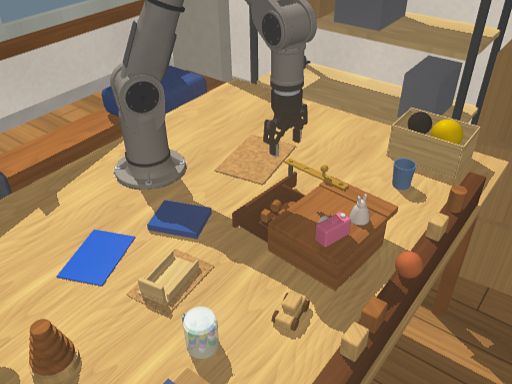

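View pics/t24.png

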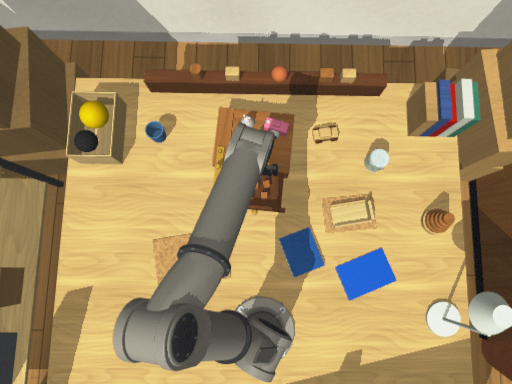

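All five blocks are in the tray (wrist view, about (214,180), (257,177), (295,167), (240,214) and (290,208)). The plate is flat on its mat and no strays are left.

```bash
python3 - <<'E'
from h import *
W=load('w24');print(onz(W,78,153,137.5),np.array(robot.sense()['ee_pos']))
E
python3 -m pendant '[[[0.016,0.043,0],[0,0,0],0],[[0.032,0.086,0],[0,0,0],0],[[0.0485,0.128,0],[0,0,0],0],[[0.0485,0.128,0],[0,0,0],0],[[0.0485,0.128,0],[0,0,0],0]]'
python3 - <<'E'
from h import *
W=snap('wrist','w25');print(robot.sense()['ee_pos'],np.round(robot.sense()['joint_positions'],2),proj(W,[569.4,161.3,137.5]))
E
```

```text
[569.56825866 162.2305835  137.5       ] [520.60140142  33.32837487 243.38017376]
clock: 34.98
ee_pos: [568.1, 159.8, 241.6]
eef_rot: [-0.678, 0.736, 0.0, -0.002]
force: [0.3, -0.4, 0.4]
gripper_width: 85.4
[568.18162536 159.16184911 242.10359848] [-1.15  0.55  1.09  1.81 -0.54  1.12 -1.52] [253.69404937 199.88066223]
```

View pics/w25.png

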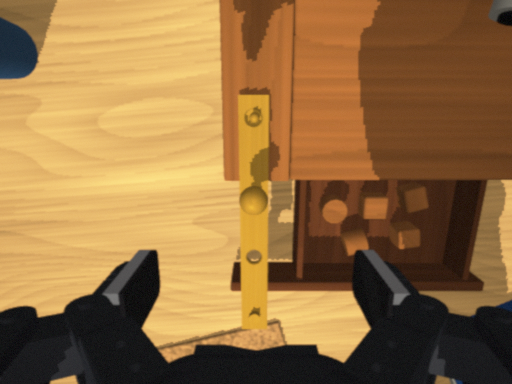

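```bash
python3 -m pendant '[[[0.001,0.002,-0.05],[0,0,0],0],[[0.001,0.002,-0.09],[0,0,0],0],[[0.001,0.002,-0.1115],[0,0,0],0],[[0.001,0.002,-0.1115],[0,0,0],0],[[0.001,0.002,-0.1115],[0,0,0],0],[[0.001,0.002,-0.1115],[0,0,0],1],[[0.001,0.002,-0.1115],[0,0,0],1],[[0.001,0.002,-0.1115],[0,0,0],1],[[0.001,0.002,-0.1115],[0,0,0],1],[[0.001,0.002,-0.1115],[0,0,0],1],[[0.001,0.002,-0.1115],[0,0,0],1],[[0.001,0.002,-0.1115],[0,0,0],1],[[0.001,0.002,-0.1115],[0,0,0],1]]' 40
python3 - <<'E'
from h import *
W=snap('wrist','w26');print(robot.sense()['ee_pos'])
E
```

```text
clock: 36.65
ee_pos: [570.3, 162.6, 132.0]
eef_rot: [-0.678, 0.735, -0.0, -0.0]
force: [0.5, -1.8, 1.4]
gripper_width: 19.5
[570.24247468 162.57556053 131.9779985 ]
```

View pics/w26.png

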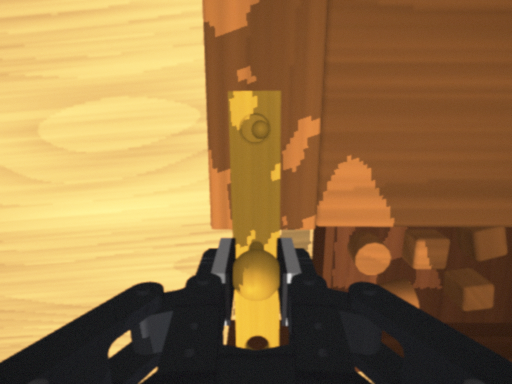

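```bash
python3 -m pendant '[[[-0.002,0,0.007],[0,0,0],1],[[-0.005,0.0004,0.0153],[0,0,0],1],[[-0.008,0.0007,0.022],[0,0,0],1],[[-0.0117,0.001,0.030],[0,0,0],1],[[-0.0155,0.0013,0.036],[0,0,0],1],[[-0.0196,0.0017,0.0424],[0,0,0],1],[[-0.0196,0.0017,0.0424],[0,0,0],1]]'
python3 - <<'E'
from h import *
snap('scene','s27');snap('wrist','w27');crop('s27',240,120,400,250,'s27c',5);print(robot.sense()['ee_pos'])
E
```

```text
clock: 37.58
ee_pos: [550.1, 164.6, 174.6]
eef_rot: [-0.678, 0.735, 0.0, 0.0]
force: [-1.2, -0.6, -2.9]
gripper_width: 19.5
[550.39709781 164.58843542 174.2566107 ]
```

View pics/s27c.png

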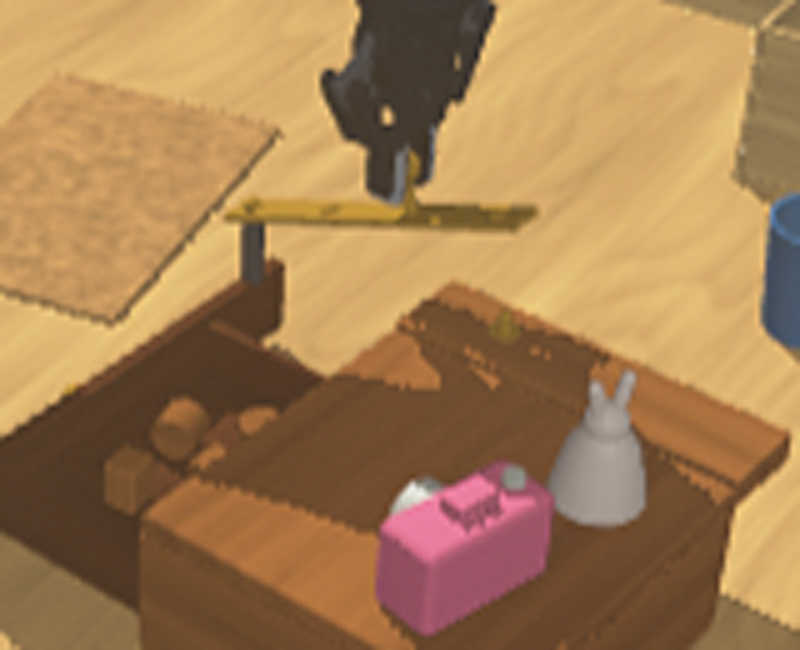

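```bash
python3 -m pendant '[[[0.006,-0.0006,0],[0,0,0],1],[[0.018,-0.0018,0],[0,0,0],1],[[0.033,-0.0032,0],[0,0,0],1],[[0.048,-0.0047,0],[0,0,0],1],[[0.063,-0.0061,0],[0,0,0],1],[[0.078,-0.0076,0],[0,0,0],1],[[0.093,-0.0091,0],[0,0,0],1],[[0.106,-0.0104,0],[0,0,0],1],[[0.114,-0.0111,0],[0,0,0],1],[[0.1195,-0.0116,0],[0,0,0],1],[[0.1195,-0.0116,0],[0,0,0],1],[[0.1195,-0.0116,0],[0,0,0],1]]'
python3 - <<'E'
from h import *
snap('scene','s28');snap('wrist','w28');crop('s28',270,120,430,250,'s28c',5);print(robot.sense()['ee_pos'])
E
```

```text
clock: 39.17
ee_pos: [670.0, 152.9, 174.5]
eef_rot: [-0.678, 0.735, -0.0, 0.0]
force: [-0.8, 1.1, -3.2]
gripper_width: 19.2
[669.92696281 152.90209211 174.52177085]
```

View pics/s28c.png

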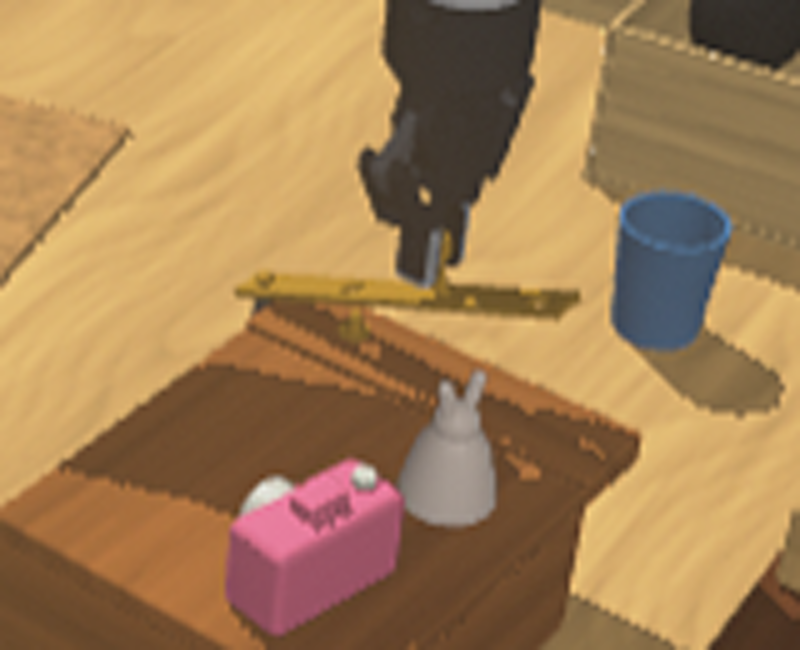

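View pics/w28.png

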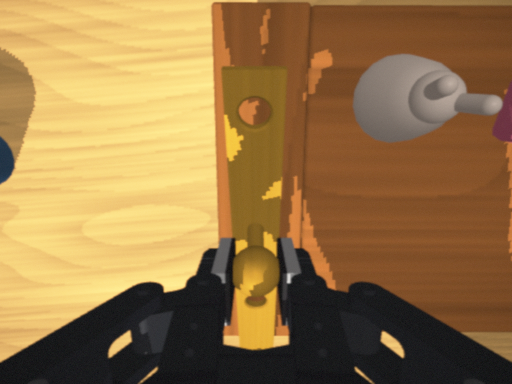

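```bash
python3 -m pendant '[[[0.004,-0.0004,-0.0064],[0,0,0],1],[[0.008,-0.0007,-0.0125],[0,0,0],1],[[0.0117,-0.001,-0.02],[0,0,0],1],[[0.0146,-0.0012,-0.027],[0,0,0],1],[[0.0165,-0.0014,-0.0325],[0,0,0],1],[[0.018,-0.0015,-0.037],[0,0,0],1],[[0.0192,-0.0016,-0.041],[0,0,0],1],[[0.0196,-0.0017,-0.0432],[0,0,0],1],[[0.0196,-0.0017,-0.0432],[0,0,0],1],[[0.0196,-0.0017,-0.0432],[0,0,0],1]]'
python3 - <<'E'
from h import *
snap('scene','s29');snap('wrist','w29');crop('s29',270,120,430,250,'s29c',5)
E
```

```text
clock: 40.52
ee_pos: [690.2, 151.0, 131.8]
eef_rot: [-0.678, 0.735, -0.001, 0.0]
force: [0.5, -0.9, 3.4]
gripper_width: 19.5
```

View pics/s29c.png

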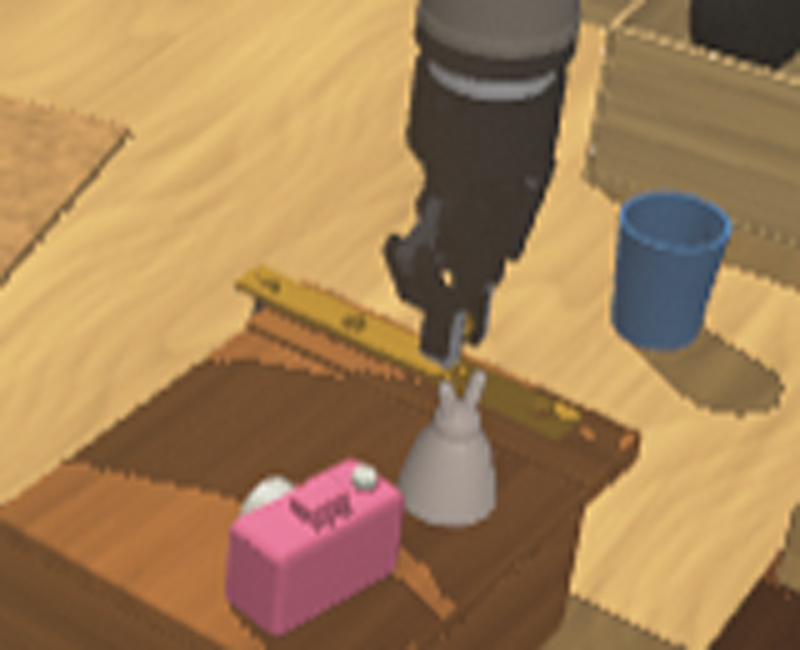

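```bash
python3 -m pendant '[[[0,0,0],[0,0,0],0],[[0,0,0],[0,0,0],0],[[0,0,0],[0,0,0],0],[[0,0,0],[0,0,0],0],[[0,0,0.04],[0,0,0],0],[[0,0,0.1],[0,0,0],0],[[0,0,0.14],[0,0,0],0],[[0,0,0.16],[0,0,0],0],[[-0.05,0,0.16],[0,0,0],0],[[-0.09,0,0.16],[0,0,0],0],[[-0.09,0,0.16],[0,0,0],0]]'
python3 - <<'E'
from h import *
snap('scene','s30');W=snap('wrist','w30');crop('s30',240,120,400,250,'s30c',5)
crop('s30',110,220,270,330,'s30p',5)
E
```

```text
clock: 42.0
ee_pos: [596.6, 151.8, 289.8]
eef_rot: [-0.678, 0.735, 0.002, -0.001]
force: [0.8, -0.0, 0.2]
gripper_width: 85.6
```

View pics/w30.png

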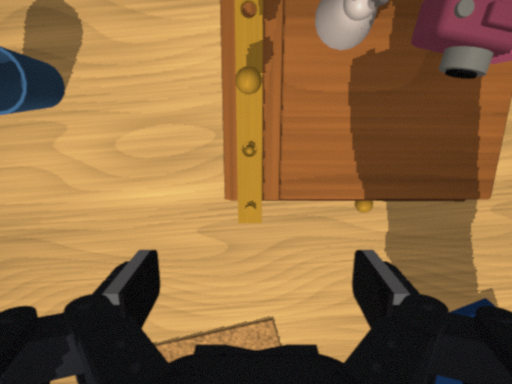

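View pics/s30c.png

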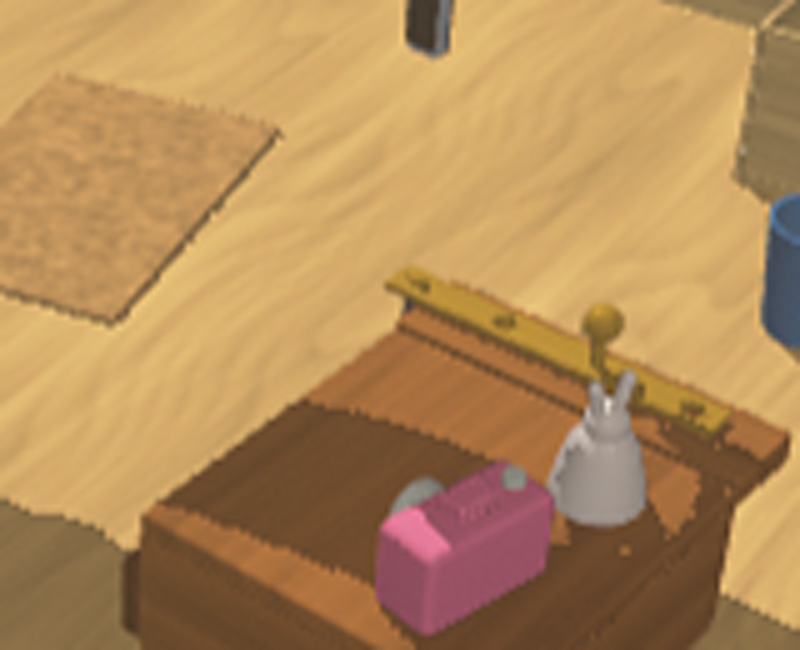

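View pics/s30p.png

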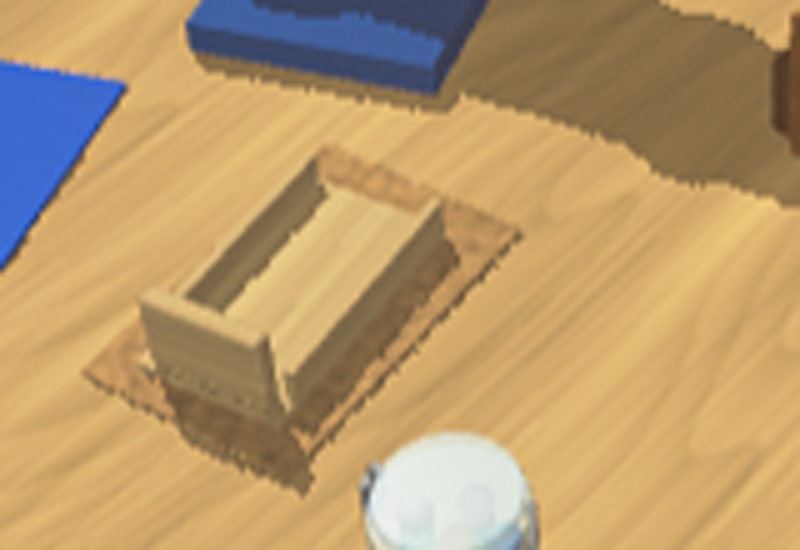

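Run:
```python
from h import *
W=load('w30');crop('w30',210,0,300,230,'w30c',5)
i=cv2.imread('pics/w30c.png');cv2.imwrite('pics/w30c.png',i[550:1150,:])
print('knob',onz(W,248,80.5,137.5)[:2],'pin',onz(W,249.7,150,116)[:2],'pivot/bar end',onz(W,250.5,222.5,110)[:2])
S=load('s30');S0=load('scene0')
d=cv2.absdiff(S['frame'],S0['frame'])[160:250,255:420];print(d.mean())
crop('scene0',260,160,400,250,'a0');crop('s30',260,160,400,250,'a1')
cv2.imwrite('pics/ab.png',np.vstack([cv2.imread('pics/a0.png'),cv2.imread('pics/a1.png')])[:, :560][::1])
a=cv2.imread('pics/ab.png');cv2.imwrite('pics/ab.png',cv2.resize(a,None,fx=.8,fy=.8));print(a.shape)
```

```text
knob [688.81403052 151.54691215] pin [628.79918499 155.67282421] pivot/bar end [554.31288312 161.34402449]
10.30962962962963
(720, 560, 3)
```

View pics/w30c.png

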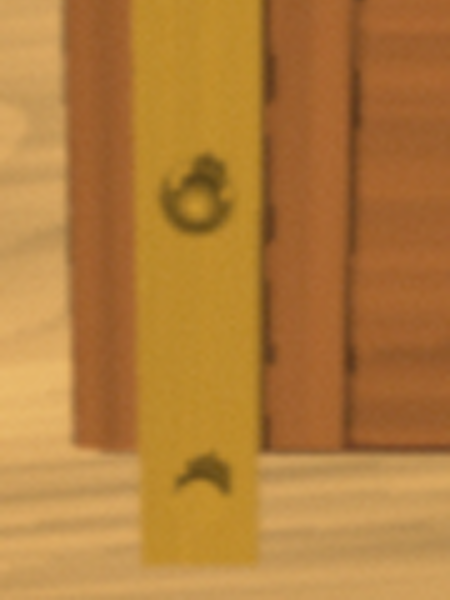

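View pics/ab.png

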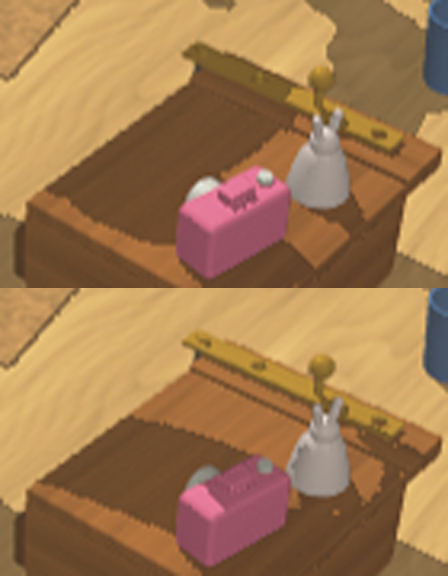

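Run:
```python
from h import *
snap('top','t31')
for tag in('t31','t17','top0','s30','s17','scene0'):
    im=load(tag);hsv=cv2.cvtColor(im['frame'],cv2.COLOR_RGB2HSV)
    m=cv2.inRange(hsv,(4,120,40),(15,255,220));n,l,st,c=cv2.connectedComponentsWithStats(m)
    print(tag,[np.round(c[i]).astype(int).tolist() for i in range(1,n) if 15<st[i,4]<200 and np.linalg.norm(onz(im,*c[i],14)[:2])<950])
```

```text
t31 [[333, 139], [318, 141], [215, 154]]
t17 [[318, 141], [325, 161], [155, 205]]
top0 [[333, 139], [318, 141], [325, 161], [155, 205], [349, 210], [339, 212], [341, 221]]
s30 [[212, 83], [55, 116], [3, 136], [305, 305], [274, 315], [295, 322]]
s17 [[212, 83], [53, 117], [38, 121], [16, 137], [326, 155], [254, 290], [300, 315], [274, 316]]
scene0 [[212, 83], [94, 99], [79, 103], [30, 127], [19, 138], [326, 155], [254, 290], [300, 315], [274, 315]]
```

View pics/t31.png

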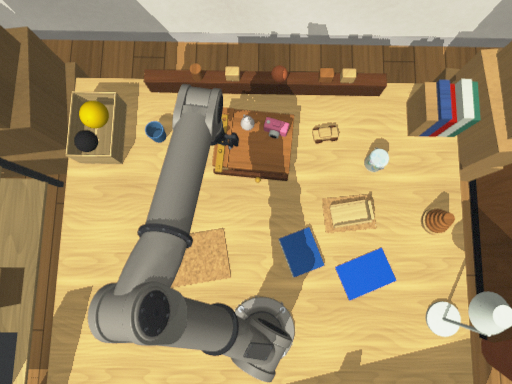

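View pics/t17.png

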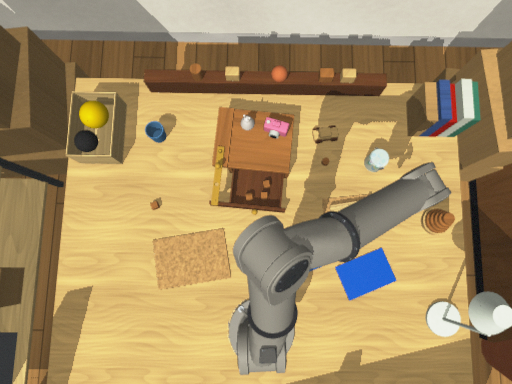

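No stray is left anywhere on the table, so I'm handing the job in.

```bash
python3 -c "
from rig import robot
print(robot.sign_off())"
```

```text
the job is handed in; nothing more can be done
None
```

I put all five blocks in the tray and handed the job in at about 42 s of the 210 s. The hand-in reports no verdict, so what follows rests on my own checks.

- **Steps done:** I lifted the stay, drew the tray out 120 mm and dropped the far hole over the pin. I then tipped the plate about 50° over the tray, and its three blocks slid in. The plate went back on the small cork mat, and I added the two strays (one round, one square). Last, I lifted the stay again, pushed the tray home and dropped the near hole over the pin.
- **Tray and stay:** the stay lies level with the pin in its near hole. Its knob is within about 1 mm of where it started, and the shelf looks the same as in the first picture.
- **Blocks:** all five were visible in the tray before I pushed it home. They can't be seen with the tray closed.
- **Plate:** it is flat, empty and on its mat, with its middle about 5 mm from the mat's middle as estimated from the gripper's position.
- **Other toys:** none looks moved. A last look with the top camera, together with earlier pictures of the areas the arm covered, showed no third stray.

No check failed or disagreed.

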